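Shim and wedge a glued power brick in a clamping frame

ROBOT

A 6-joint arm with a two-finger parallel gripper is mounted at the origin on a cart in front of the work surface, level with it; the furniture and walls round the work are solid. World frame = base frame: x ahead of the robot, y to its left, z up, the work surface at z = 0. Lengths are in m, angles in degrees, forces in N, time in s.
With the tool pointing down it reaches from about 0.4 to 0.825 m from the base axis. Payload 7 kg.
Tool frame: the origin (TCP) lies at the very end of the fingers, on their centre line; the grasp point (between the pads) lies 19 mm behind it (ctrl.tcp_to_grasp is the distance from the TCP to the grasp point, in m); z points along the fingers, y is the direction in which the jaws open and shut (so a half turn about z gives the same grasp; the last joint's range is limited). The gripper opens to 88 mm and grips with 3 to 60 N. Pads are 19 mm wide; open, the fingers measure 130 mm over their backs; the gripper's body (78 mm by 193 mm) begins 47 mm behind the grasp point.
Start: joints at [86.064, 20.546, 0.682, 0, -70.136, -16.507], TCP at [0.236, 0.632, 0.227] pointing down, gripper open.
Joint ranges: [-176.03, 176.03], [-82.01, 121.73], [-58.28, 71.71], [-173.87, 95.51], [-174.79, -0.11], [-173.66, 173.66]. Speed limits (degrees/s): [136.94, 136.94, 172.46, 180, 180, 180].

INTERFACE

Orientations are given as [roll, pitch, yaw] about the fixed x, y, z axes, in that order (R = Rz(yaw) Ry(pitch) Rx(roll)).
In Python, from plant import ctrl gives the robot as it stands.
- The arm moves only by the tool jog_arm, never from a script. Its argument "commands" is a list of rows, each an object of numbers: "x", "y", "z": the shift along the tool's x, y, z in cm; "roll": the turn about the tool's z in rad. In form: [{"x": .., "y": .., "z": .., "roll": ..}, ...]. A call has 1 to 12 rows; each row shifts and turns the commanded pose from where the row before left it, along the tool's axes as they then stand; what a row does not reach is not made up. A row lasts 1/10 s, in which the tool goes at most 50 mm and 8.59 degrees, less where a joint would pass 70% of its speed; a pose out of reach is approached as far as the arm can. A call is refused whole if a number of a shift passes 5 or a number of a turn 0.15, either way. A call with a gripper value outside its range is refused whole. "gripper" is the finger opening in cm, from 0 to 8.76, set as the call begins (left out, the last holds). The fingers move at their own pace and stop on an object; the grip force is fixed at half the most. Time passes only in rows, so rows that do not move let the fingers close. It gives the time, the measured TCP pose, the force and the opening at its end, in the units of the state.
- ctrl.get_obs(): the state, without advancing time (a new reading comes with each control period).
- ctrl.snapshot(name): name is "scene" or "side" or "wrist"; returns a dict with "image" (480x640x3 uint8, red, green, blue), "mtx" (3x3 intrinsics, pixels), "position" and "orientation" of the camera in the world; the wrist camera has in their place "hand_eye" (4x4, takes a point from camera to tool coordinates, whose origin is the TCP and whose axes are the flange's). Camera axes: x right, y up, looking along -z (the intrinsics and any distortion apply to the point x, -y, -z); pixel columns grow to the right and rows downward; lengths in m; the calibration is good to about 2 mm. A picture is of the moment at which its call begins: read the wrist's pose just before it. There is no depth.
- ctrl.close_job(): hands the job in, once; it reports no verdict.
Trained networks look in the newest picture that a camera, given by its name, has taken for a name from the list of things; names that differ only in an ending like _2 or _b are one class to them, and where a whole thing is asked for, a point or a joint stands for the part that bears it (a point fixed in the world has none). Each returns a list of dicts, best first, with "confidence" (0 to 1); they miss things now and then, are a little off and sometimes report something else, mostly with a low value. They report only what shows in the picture. A call takes as long as a camera call. They do not tell look-alikes from the thing itself.
- ctrl.search_frame(camera, query): "position" ([column, row] as shares, 0 to 1, of the picture: columns of its width, rows of its height, amid what is visible of it).
- ctrl.regions_of(camera, query): "mask" (480x640 bool, what is visible of it) and "position" ([column, row] as shares, 0 to 1, of the picture: columns of its width, rows of its height, amid what is visible of it).
The state is a dict: "clock": time; "joint_pos": joint angles; "qvel": joint speeds; "tau": joint torques, N m; "tool_pos": TCP position; "orientation": TCP orientation; "force": force on the tool from outside, world axes, zero at the start; "moment": the same for the moment, N m; "opening": finger opening in m.
Only numpy, scipy, OpenCV 4.12 (cv2) and the standard library are available. Lean on these libraries where they do the work, as an engineer would, in place of code of your own. Each camera call takes 0.05 s, during which the arm holds its last target.

TASK

The glued case of the black power brick stands loose in the aluminium clamping frame. Fill the gap between it and the bevelled dark steel stop block: take from the rack the brass plate, the blue plate or both, as the gap needs, stand them upright on the frame's base plate against the brick, and push the orange wedge (upright side to the plates, slope to the stop block) down into what is left until it jams and presses the brick against the fence, before it reaches the base plate. Finish still holding the wedge pressed tight, leave a plate that is not needed in the rack, and disturb nothing else.

Things in the scene. Friction and masses are not known exactly. Their poses are not given: they have to be found in the camera images.
- frame: Fixed aluminium base plate of the clamping frame, 130 (its x) x 170 (its y) x 8 mm. Origin on the worktop; the top of the plate, on which brick, plates and wedge go, is 8 mm above it. The stack runs along its y: fence at +y, then brick, gap, stop block at -y. All parts belong near frame x = 0.
- fence: Fixed aluminium wall on the base plate, 104 mm along x, 14 mm thick, 50 mm high above the base plate. Origin at the foot of its inner face, at frame y = +50 mm; it rises from the base plate there and the brick is to be pressed against that face.
- stop_block: Fixed dark steel block on the base plate, 44 mm along x, 44 mm high; its place along y varies. Its face to the brick leans back from it by 0.36 mm per mm of height. Origin at the foot of that face, on the base plate's top; axes as the frame's. From here to the face of the brick (once on the fence) the gap is 12 to 31 mm; it is 15.8 mm wider at the block's top.
- brick_mid (a point): Centre of the black power brick, standing on a long narrow side in the frame, 98 mm along the frame's x, 31 mm along the frame's y, 48 mm high (about 0.25 kg, loose, within 2 mm of the fence). Its face to the gap lies 15.5 mm from this point towards frame -y. Its own axes: x along its length, y up, z towards frame -y.
- brick: The same power brick; origin at the centre of its face against the fence, axes as for its centre point.
- thin_plate_mid (a point): Centre of the brass spacer plate, which stands upright in the rack: 44 mm wide (its x), 7 mm thick (its y), 84 mm high (its z).
- thin_plate: The brass plate; origin at the centre of its underside, 42 mm below its centre.
- thick_plate_mid (a point): Centre of the blue plastic spacer plate, which stands upright in the rack: 32 mm wide (its x), 14 mm thick (its y), 114 mm high (its z).
- thick_plate: The blue plate; origin at the centre of its underside, 57 mm below its centre.
- wedge_mid (a point): Point in the orange wedge 47.5 mm above its underside. It stands in the rack: 95 mm high, 52 mm wide (its x). Along its y: upright side at +6 mm; foot from -6 to +6 mm; the side at -y slopes outward by 0.36 mm per mm of height, like the stop block, up to 45 mm above the underside; above that is a straight grip from y = -8 to +6 mm.
- wedge: The orange wedge (0.1 kg); origin at the centre of its underside. Its flanks are slippery (friction about 0.2), its grip is not. If plates leave a gap r (mm) at the foot of the stop block, it jams with its underside (12 - r) / 0.36 mm above the base plate; right is 2 to 30 mm, so r about 1.5 to 11 mm. A stiff arm should first push it sideways (about 10 N) to close the stack, then down.
- rack: Fixed grey plastic rack, 72 (its x) x 172 (its y) x 26 mm high, origin on the worktop. Three slots 20 mm deep hold, standing, the brass plate at y = -50 mm, the blue plate at y = 0 and the wedge at y = +50 mm, their axes parallel to the rack's. Slots are about 1.5 mm wider than the plates.
- lab_timer: White lab timer 66 x 66 x 20 mm, bystander; origin at the centre of its underside.
- tape: Roll of masking tape 99 mm across, 25 mm high, bystander; origin at the centre of its underside.
- vial: Small vial 23 mm across, 56 mm high, bystander; origin at the centre of its underside.
- cap: Black lens cap 37 mm across, 12 mm high, bystander; origin at the centre of its underside.
Mind the look-alikes: they are no part of the job. Several things look just like the frame: the one meant starts nearest to the robot's base. Of the things shaped like the thick_plate, the blue one is meant.

How it is judged:
By the outcome, as a careful person would: the job done as asked, in the order asked, and still so for the second after the job is handed in, while the arm keeps its last pose, push and grip.
It also fails if it takes over 64 s, if anything falls off the work surface, if the arm or the gripper's body presses on something with over 40 N, if the wrist force passes 120 N, or if a joint passes its speed limit or range.

## Working session

There is one attempt and no reset: what is moved stays moved. The work goes in short steps, Python scripts to look and compute and a tool call to move; the robot and the scene stay as the last step left them, time stands still between calls to the robot, and variables do not carry over. Pictures are saved under pics/ and viewed, and the job is handed in when it is done.

Besides the shell and the picture viewer there is one more tool, called after "Call:" as a command line: name --argument value ..., lists and objects as JSON in quotes. jog_arm: Moves the arm, as the interface text tells. Its arguments: {"type":"object","properties":{"commands":{"type":"array"},"gripper":{"type":"number"}},"required":["commands"]}

```bash
mkdir -p pics; ls; cat > h.py <<'E'
import numpy as np, cv2, json
from plant import ctrl
from scipy.spatial.transform import Rotation as R
E
python3 - <<'E'
from h import *
o=ctrl.get_obs(); print({k:np.round(v,4).tolist() for k,v in o.items()})
for n in ["scene","side"]:
    s=ctrl.snapshot(n); np.save(f'{n}.npy',s,allow_pickle=True)
    cv2.imwrite(f'pics/{n}0.png',s['image'][:,:,::-1])
    print(n,{k:np.round(v,4).tolist() for k,v in s.items() if k!='image'})
s=ctrl.snapshot("wrist"); cv2.imwrite('pics/wrist0.png',s['image'][:,:,::-1]); print(s.keys(),s['hand_eye'],s['mtx'])
E
```

```text
pics
{'clock': 0.0, 'joint_pos': [86.0621, 20.5923, 0.6358, -0.0212, -70.1348, -16.5064], 'qvel': [-0.1279, 0.0467, -0.0723, 0.0096, -0.07, -0.0801], 'tau': [0.0003, -58.2714, 29.3054, 6.9976, 0.007, -0.0002], 'tool_pos': [0.2356, 0.632, 0.2256], 'orientation': [179.9068, -0.0068, -20.4515], 'force': [0.0752, -0.4211, 0.475], 'moment': [-0.0363, -0.0324, -0.0019], 'opening': 0.0876}
scene {'mtx': [[496.9498, 0.0, 321.8986], [0.0, 496.9498, 238.2866], [0.0, 0.0, 1.0]], 'position': [0.1274, -0.745, 0.7491], 'orientation': [48.6006, -0.3302, -32.5448]}
side {'mtx': [[481.4964, 0.0, 316.4953], [0.0, 481.4964, 240.8272], [0.0, 0.0, 1.0]], 'position': [0.2728, 0.9195, 0.7251], 'orientation': [58.2565, 0.13, -163.6558]}
dict_keys(['image', 'mtx', 'hand_eye']) [[ 8.57683462e-04  9.66004660e-01  2.58523232e-01  6.93150174e-02]
 [ 9.99999542e-01 -7.18967107e-04 -6.31113471e-04  9.42553589e-06]
 [-4.23788854e-04  2.58523655e-01 -9.66004834e-01 -1.58470024e-01]
 [ 0.00000000e+00  0.00000000e+00  0.00000000e+00  1.00000000e+00]] [[356.65214452   0.         320.85185388]
 [  0.         356.65214452 237.04924721]
 [  0.           0.           1.        ]]
```

View pics/scene0.png

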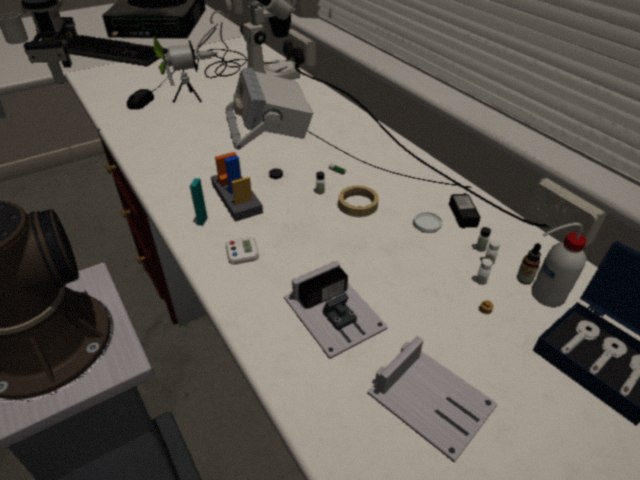

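View pics/side0.png

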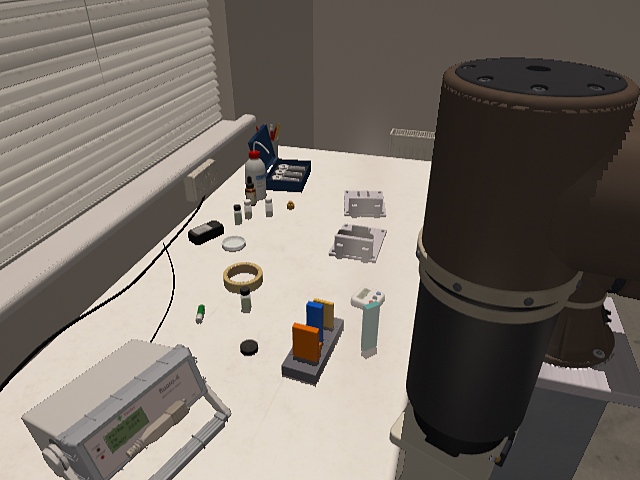

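View pics/wrist0.png

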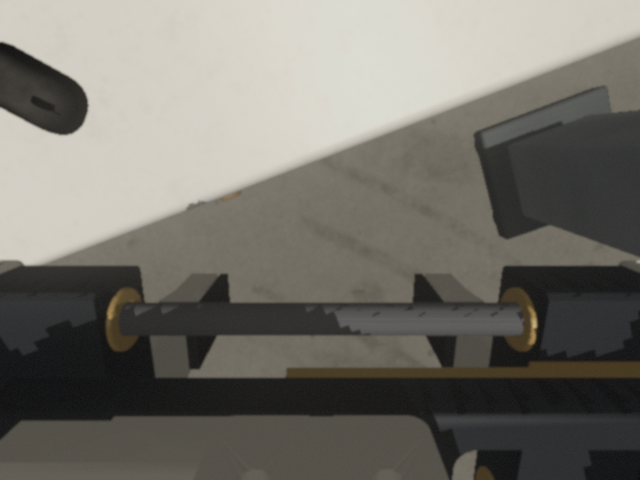

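The scene picture shows the rack at (238,195) with orange, blue and brass pieces in it. A teal look-alike stands at (198,200). There are two frames: A at (335,308), with brick and stop block, and B at (433,395), empty. The robot base is at the left, around (50,300). I'll measure which frame is nearest and enlarge it.

```bash
cat >> h.py <<'E'
def cam(s):
    if 'hand_eye' in s:
        T=np.eye(4); o=s['obs']; T[:3,:3]=R.from_euler('xyz',o['orientation'],degrees=True).as_matrix(); T[:3,3]=o['tool_pos']
        T=T@np.array(s['hand_eye']); return T[:3,:3],T[:3,3]
    return R.from_euler('xyz',s['orientation'],degrees=True).as_matrix(),np.array(s['position'])
def proj(s,P):
    M,p=cam(s); q=(np.atleast_2d(P)-p)@M; K=np.array(s['mtx'])
    return np.c_[K[0,0]*q[:,0]/-q[:,2]+K[0,2], K[1,1]*(-q[:,1])/-q[:,2]+K[1,2]]
def unproj(s,uv,z):
    M,p=cam(s); K=np.array(s['mtx']); uv=np.atleast_2d(uv)
    d=np.c_[(uv[:,0]-K[0,2])/K[0,0],-(uv[:,1]-K[1,2])/K[1,1],-np.ones(len(uv))]@M.T
    return p+d*((z-p[2])/d[:,2])[:,None]
def load(n): return np.load(f'{n}.npy',allow_pickle=True).item()
def snap(n,tag=None):
    o=ctrl.get_obs(); s=ctrl.snapshot(n)
    if n=='wrist': s['obs']=o
    tag=tag or n; np.save(f'{tag}.npy',s,allow_pickle=True); cv2.imwrite(f'pics/{tag}.png',s['image'][:,:,::-1]); return s
def crop(s,x0,y0,x1,y1,k,name):
    cv2.imwrite(f'pics/{name}.png',cv2.resize(s['image'][y0:y1,x0:x1,::-1],None,fx=k,fy=k,interpolation=cv2.INTER_CUBIC))
E
python3 - <<'E'
from h import *
s=load('scene'); d=load('side')
crop(s,270,245,520,465,3,'cF'); crop(s,180,140,290,230,7,'cR'); crop(d,270,280,350,390,5,'cRs'); crop(d,310,180,400,270,6,'cFs')
for n in ["frame","stop_block","brick_mid","thin_plate_mid","thick_plate_mid","wedge_mid","rack"]:
  for c in ["scene","side"]:
    print(n,c,[(round(r['confidence'],2),np.round(np.array(r['position'])*[640,480],1).tolist()) for r in ctrl.search_frame(c,n)])
print(unproj(s,[[335,308],[433,395],[238,195]],0.01))
E
```

```text
frame scene [(0.85, [332.1, 324.0]), (0.82, [431.7, 401.7])]
frame side [(0.95, [356.3, 244.1]), (0.65, [362.7, 201.8]), (0.33, [355.4, 232.0])]
stop_block scene [(0.86, [342.0, 312.0]), (0.42, [358.3, 204.4])]
stop_block side [(0.51, [326.6, 311.9]), (0.32, [353.9, 234.0])]
brick_mid scene [(0.73, [322.8, 287.9])]
brick_mid side [(0.61, [355.3, 233.0])]
thin_plate_mid scene [(0.75, [238.9, 192.0]), (0.44, [339.9, 312.8])]
thin_plate_mid side [(0.71, [328.5, 311.2]), (0.45, [363.8, 293.9])]
thick_plate_mid scene [(0.56, [232.3, 168.7]), (0.55, [197.8, 203.3])]
thick_plate_mid side [(0.88, [368.1, 326.5]), (0.83, [314.1, 316.0]), (0.43, [305.4, 342.3])]
wedge_mid scene [(0.56, [220.6, 166.8])]
wedge_mid side [(0.81, [304.5, 343.1])]
rack scene []
rack side [(0.57, [312.4, 364.0])]
[[ 0.49344893 -0.22658279  0.01      ]
 [ 0.52651715 -0.47010999  0.01      ]
 [ 0.49276721  0.20819851  0.01      ]]
```

View pics/cF.png

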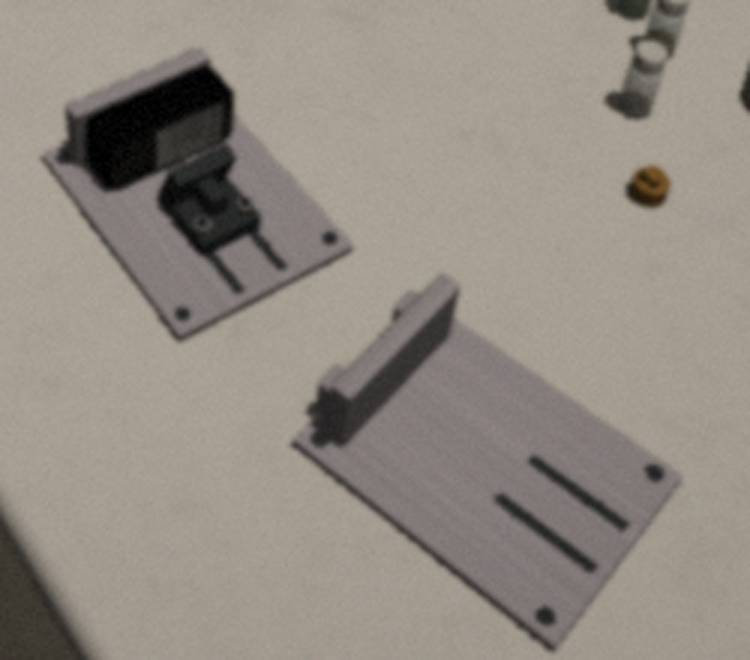

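View pics/cR.png

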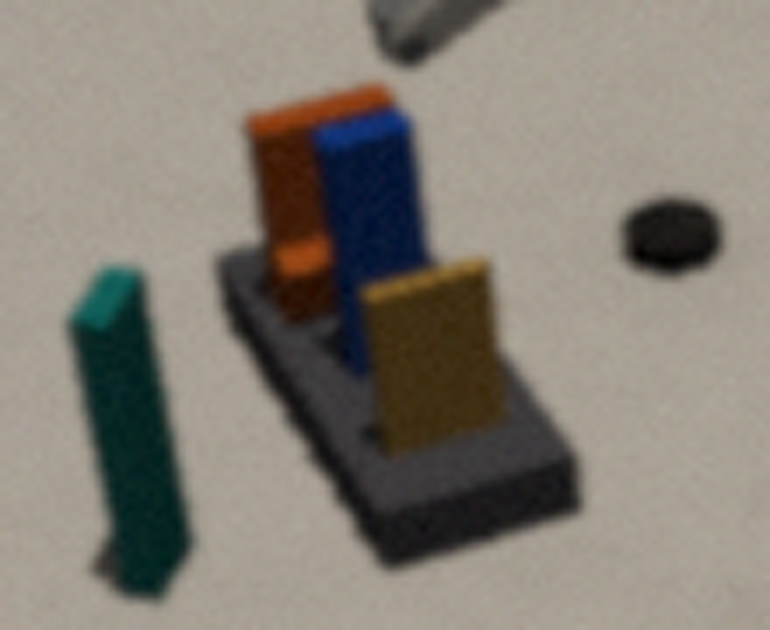

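View pics/cRs.png

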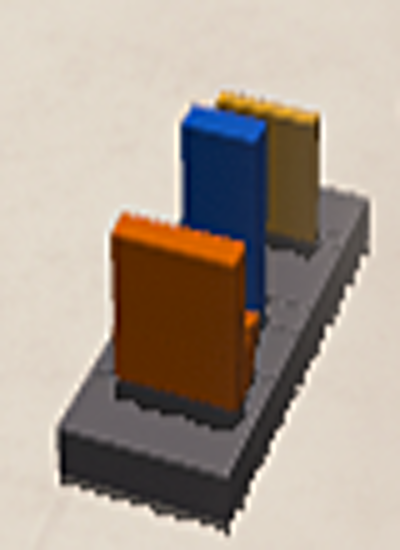

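View pics/cFs.png

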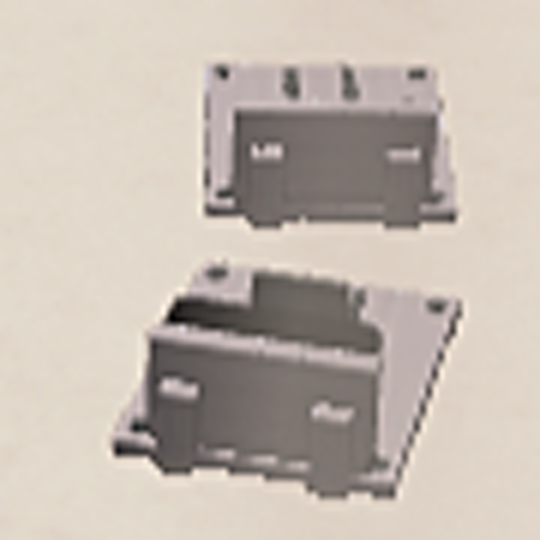

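Frame A at px (335,308) is 0.54 m from the base and B at px (433,395) is 0.71 m. A is therefore the frame meant, and it also holds the brick and block. The blue plate in the rack at (234,172) is the one meant, and the teal one at (198,200) is not. Next I'll estimate the frame and rack poses from their corners.

```bash
cat >> h.py <<'E'
from scipy.optimize import least_squares
def rot(a): a=np.radians(a); return np.array([[np.cos(a),-np.sin(a)],[np.sin(a),np.cos(a)]])
def T2(p,loc):
    loc=np.atleast_2d(loc).astype(float); return np.c_[loc[:,:2]@rot(p[2]).T+p[:2],loc[:,2]]
def fit(obs,p0):
    # obs: list of (snap, loc(m), px)
    f=lambda p: np.concatenate([(proj(s,T2([p[0],p[1],p[2]*100],l))[0]-np.array(x)) for s,l,x in obs])
    r=least_squares(f,[p0[0],p0[1],p0[2]/100]); return r.x*[1,1,100], r.fun.reshape(-1,2)
E
python3 - <<'E'
from h import *
s=load('scene'); d=load('side')
q=lambda x,y,k,x0,y0:((x+.5)/k-.5+x0,(y+.5)/k-.5+y0)
F=lambda x,y:q(x,y,3,270,245); Rk=lambda x,y:q(x,y,7,180,140); Rs=lambda x,y:q(x,y,5,270,280); Fs=lambda x,y:q(x,y,6,310,180)
print(unproj(s,[F(42,157),F(180,337),F(352,247)],.008))
print(unproj(s,[Rk(215,255),Rk(388,512),Rk(580,462)],.026))
print(unproj(d,[Rs(60,430),Rs(232,480),Rs(370,205)],.026))
print(unproj(d,[Fs(112,440),Fs(395,485),Fs(462,305)],.008))
E
```

```text
[[ 0.42396709 -0.14696782  0.008     ]
 [ 0.42351287 -0.31455293  0.008     ]
 [ 0.5511928  -0.31602824  0.008     ]]
[[0.46001991 0.2994511  0.026     ]
 [0.44906044 0.12816148 0.026     ]
 [0.5157818  0.11843259 0.026     ]]
[[0.52773041 0.29710687 0.026     ]
 [0.45628186 0.3028324  0.026     ]
 [0.44281753 0.1357635  0.026     ]]
[[ 0.55227515 -0.14133022  0.008     ]
 [ 0.42249069 -0.14103766  0.008     ]
 [ 0.41952969 -0.30518659  0.008     ]]
```

Call:
jog_arm --commands '[{"roll": 0.144}, {"roll": 0.144}, {"roll": 0.144}, {"roll": 0.144}, {"roll": 0.144}, {"roll": 0.144}, {"roll": 0.144}, {"roll": 0.144}, {"roll": 0.144}]'

```text
validation failed for argument at $.co...
```

Call:
jog_arm --commands '[{"x": 3.3, "y": -2.8, "z": 0.2}, {"x": 3.3, "y": -2.8, "z": 0.2}, {"x": 3.3, "y": -2.8, "z": 0.2}, {"x": 3.3, "y": -2.8, "z": 0.2}, {"x": 3.3, "y": -2.8, "z": 0.2}, {"x": 3.3, "y": -2.8, "z": 0.2}, {"x": 3.3, "y": -2.8, "z": 0.2}, {"x": 3.3, "y": -2.8, "z": 0.2}, {"x": 3.3, "y": -2.8, "z": 0.2}, {"x": 3.3, "y": -2.8, "z": 0.2}, {}, {}]'

```text
validation failed for argument at $.co...
```

```bash
python3 - <<'E'
from h import *
s=snap('wrist','w1'); o=s['obs']; print(o['tool_pos'],o['orientation'],o['clock'],o['force'])
E
```

```text
[0.23578789 0.63246744 0.2265819 ] [-1.79996471e+02  5.52416303e-04 -2.04446234e+01] 0.85 [-0.64952662  0.30250719 -0.46344041]
```

View pics/w1.png

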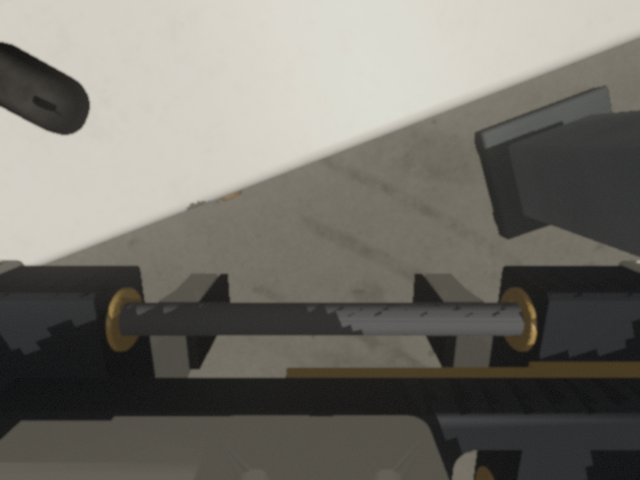

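The calls were refused, so I'll give all four numbers in each row.

Call:
jog_arm --commands '[{"x": 0, "y": 0, "z": 0, "roll": 0.144}, {"x": 0, "y": 0, "z": 0, "roll": 0.144}, {"x": 0, "y": 0, "z": 0, "roll": 0.144}, {"x": 0, "y": 0, "z": 0, "roll": 0.144}, {"x": 0, "y": 0, "z": 0, "roll": 0.144}, {"x": 0, "y": 0, "z": 0, "roll": 0.144}, {"x": 0, "y": 0, "z": 0, "roll": 0.144}, {"x": 0, "y": 0, "z": 0, "roll": 0.144}, {"x": 0, "y": 0, "z": 0, "roll": 0.144}]'

```text
clock: 1.8
tool_pos: [0.2357, 0.6325, 0.2265]
orientation: [180.0, -0.0, -95.0]
force: [0.2, -0.1, 0.2]
opening: 0.0878
```

Call:
jog_arm --commands '[{"x": 3.3, "y": -2.8, "z": 0.2, "roll": 0}, {"x": 3.3, "y": -2.8, "z": 0.2, "roll": 0}, {"x": 3.3, "y": -2.8, "z": 0.2, "roll": 0}, {"x": 3.3, "y": -2.8, "z": 0.2, "roll": 0}, {"x": 3.3, "y": -2.8, "z": 0.2, "roll": 0}, {"x": 3.3, "y": -2.8, "z": 0.2, "roll": 0}, {"x": 3.3, "y": -2.8, "z": 0.2, "roll": 0}, {"x": 3.3, "y": -2.8, "z": 0.2, "roll": 0}, {"x": 3.3, "y": -2.8, "z": 0.2, "roll": 0}, {"x": 3.3, "y": -2.8, "z": 0.2, "roll": 0}, {"x": 0, "y": 0, "z": 0, "roll": 0}]'

```text
clock: 2.9
tool_pos: [0.4896, 0.2769, 0.2064]
orientation: [180.0, -0.0, -94.9]
force: [-0.5, -0.3, -0.5]
opening: 0.0873
```

```bash
python3 - <<'E'
from h import *
s=snap('wrist','w2'); o=s['obs']; print(o['tool_pos'],o['orientation'],o['clock'],o['force'],np.abs(o['qvel']).max())
E
```

```text
[0.48959458 0.27691777 0.20640505] [ 1.79992743e+02 -4.66828380e-02 -9.49338616e+01] 2.9 [-0.5045146  -0.28169318 -0.49053962] 4.084548965673374
```

View pics/w2.png

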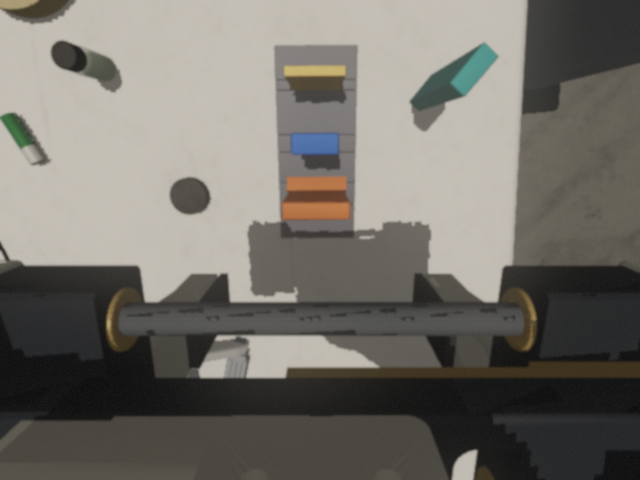

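The wrist view shows the rack from above. Brass is at (315,76), blue at (315,144) and the wedge at (317,200). I'll enlarge it to get the corners.

```bash
python3 - <<'E'
from h import *
s=load('w2'); crop(s,265,35,365,245,4,'cw2')
im=cv2.imread('pics/cw2.png'); im=cv2.resize(s['image'][35:245,265:365,::-1],None,fx=2.85*1.0,fy=2.85,interpolation=cv2.INTER_CUBIC)
cv2.imwrite('pics/cw2.png',cv2.resize(s['image'][35:160,265:365,::-1],None,fx=4.8,fy=4.8,interpolation=cv2.INTER_CUBIC))
cv2.imwrite('pics/cw2b.png',cv2.resize(s['image'][120:245,265:365,::-1],None,fx=4.8,fy=4.8,interpolation=cv2.INTER_CUBIC))
E
```

```text
(no output)
```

View pics/cw2.png

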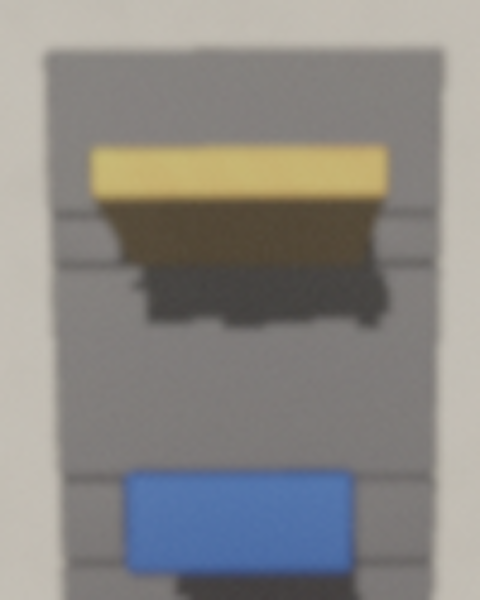

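View pics/cw2b.png

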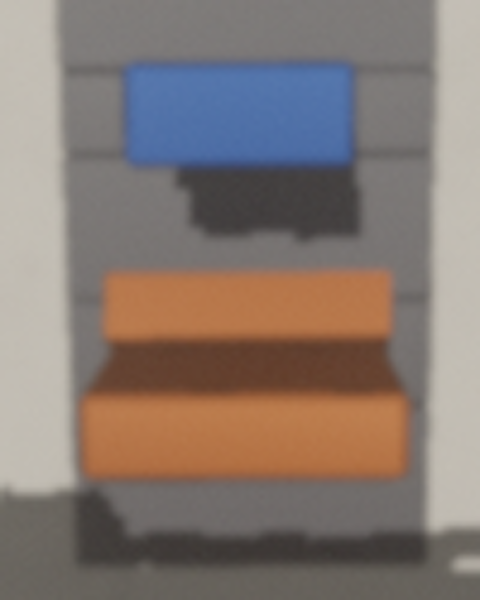

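```bash
python3 - <<'E'
from h import *
s=load('w2')
a=lambda x,y:((x+.5)/4.8-.5+265,(y+.5)/4.8-.5+35); b=lambda x,y:((x+.5)/4.8-.5+265,(y+.5)/4.8-.5+120)
p0=[.487,.213,-4.5]
def L(lst): return [(s,np.array(l)/1000,x) for l,x in lst]
rk=L([((36,-86,26),a(46,52)),((-36,-86,26),a(442,52)),((36,86,26),b(78,563)),((-36,86,26),b(425,562))])
br=L([((22,-3.5,90),a(92,147)),((-22,-3.5,90),a(387,147)),((22,3.5,90),a(92,197)),((-22,3.5,90),a(387,197))])
bl=L([((16,-7,120),a(126,472)),((-16,-7,120),a(353,472)),((16,7,120),a(126,573)),((-16,7,120),a(353,572))])
we=L([((26,-8,101),b(83,397)),((-26,-8,101),b(406,393)),((26,6,101),b(83,477)),((-26,6,101),b(406,476))])
for n,o in zip(['rack','brass','blue','wedge'],[rk,br,bl,we]):
    p,r=fit(o,p0); print(n,np.round(p,4),np.round(r,1).tolist())
    if n=='rack':
        for y in(-.05,0,.05): print('  slot',T2(p,[0,y,0]))
E
```

```text
rack [ 0.4881  0.2126 -4.6302] [[-0.6, -0.6], [0.7, -1.0], [-0.5, 1.1], [0.4, 1.0]]
  slot [[0.484105   0.16277768 0.        ]]
  slot [[0.48814117 0.2126145  0.        ]]
  slot [[0.49217734 0.26245133 0.        ]]
brass [ 0.4838  0.1586 -4.8865] [[-0.4, -0.1], [0.4, -0.1], [-0.1, 0.2], [0.2, 0.2]]
blue [ 0.4878  0.2085 -4.8193] [[-0.7, -0.4], [0.6, -0.4], [-0.2, 0.4], [0.3, 0.5]]
wedge [ 0.4918  0.258  -4.4723] [[-1.3, -0.8], [1.1, -0.5], [-0.6, 0.9], [0.8, 0.6]]
```

```bash
python3 - <<'E'
from h import *
s=load('w2')
a=lambda x,y:((x+.5)/4.8-.5+265,(y+.5)/4.8-.5+35); b=lambda x,y:((x+.5)/4.8-.5+265,(y+.5)/4.8-.5+120)
for n,u in dict(top=a(245,52),br1=a(245,213),br2=a(245,265),bl1=a(245,477),bl2=a(245,563),bl1b=b(245,70),w1=b(245,298),w2=b(245,405),bot=b(250,562)).items(): print(n,np.round(unproj(s,[u],.026)[0]*1000,1))
# plate tops with vertical
for n,u,z in [('br',a(240,172),.09),('bl',a(240,522),.12),('we',b(245,436),.101)]: print(n,np.round(unproj(s,[u],z)[0]*1000,1))
P={}
for n in ["thin_plate","thick_plate","wedge","rack"]:
    for r in ctrl.regions_of('wrist',n)[:2]:
        m=r['mask']; ys,xs=np.where(m); print(n,round(r['confidence'],2),xs.min(),xs.max(),ys.min(),ys.max(),m.sum())
E
```

```text
top [481.1 127.5  26. ]
br1 [483.5 154.1  26. ]
br2 [484.3 163.   26. ]
bl1 [487.6 200.4  26. ]
bl2 [489.  216.3  26. ]
bl1b [487.6 200.6  26. ]
w1 [491.5 243.5  26. ]
w2 [493.4 264.7  26. ]
bot [495.2 297.1  26. ]
br [483.7 158.6  90. ]
bl [487.7 208.4 120. ]
we [491.6 257.  101. ]
thin_plate 0.7 284 345 65 90 1434
thick_plate 0.77 290 338 133 154 1044
thick_plate 0.64 410 496 43 110 2634
wedge 0.83 281 350 177 220 2767
rack 0.57 274 357 45 238 9531
```

Slot positions and plate tops agree: brass at y≈158.6 mm, blue at 208.4, wedge at 257. Next I'll look at the frame gap from above.

Call:
jog_arm --commands '[{"x": 4.3, "y": 0, "z": 0, "roll": -0.079}, {"x": 4.3, "y": 0, "z": 0, "roll": 0}, {"x": 4.3, "y": 0, "z": 0, "roll": 0}, {"x": 4.3, "y": 0, "z": 0, "roll": 0}, {"x": 4.3, "y": 0, "z": 0, "roll": 0}, {"x": 4.3, "y": 0, "z": 0, "roll": 0}, {"x": 4.3, "y": 0, "z": 0, "roll": 0}, {"x": 4.3, "y": 0, "z": 1.5, "roll": 0}, {"x": 4.3, "y": 0, "z": 2.3, "roll": 0}, {"x": 4.3, "y": 0, "z": 2.3, "roll": 0}, {"x": 0, "y": 0, "z": 1.5, "roll": 0}, {"x": 0, "y": 0, "z": 0, "roll": 0}]'

```text
clock: 4.35
tool_pos: [0.4817, -0.1494, 0.1285]
orientation: [179.8, 0.0, -90.2]
force: [-0.5, 1.2, 0.8]
opening: 0.0872
```

```bash
python3 - <<'E'
from h import *
s=snap('wrist','w3'); o=s['obs']; print(o['tool_pos'],o['orientation'],o['clock'],o['force'],np.abs(o['qvel']).max())
crop(s,200,40,460,240,3,'cw3')
E
```

```text
[ 0.48169413 -0.14943036  0.12852996] [ 1.79765854e+02  3.92051199e-03 -9.02471492e+01] 4.35 [-0.48793701  1.15637593  0.83017131] 2.410783463969774
```

View pics/w3.png

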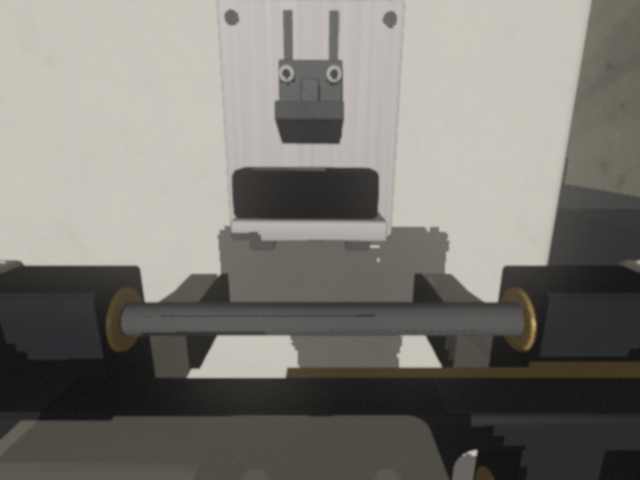

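View pics/cw3.png

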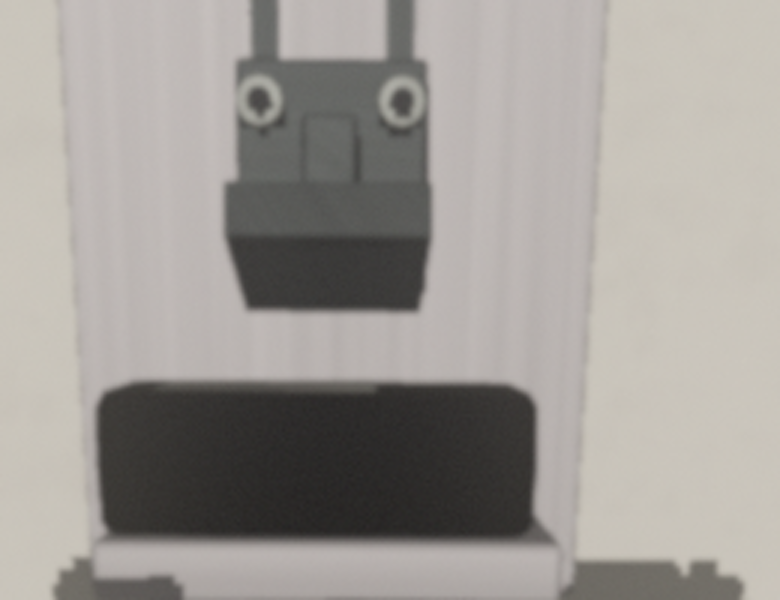

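```bash
python3 - <<'E'
from h import *
s=load('w3'); c=lambda x,y:((x+.5)/3-.5+200,(y+.5)/3-.5+40)
for n,u,z in [('brick top front',c(320,391),56),('brick front bottom',c(320,383),8),('brick top back',c(320,534),56),('fence in top',c(320,541),58),('stop topL',c(228,237),52),('stop topR',c(430,237),52),('footL',c(247,309),8),('footR',c(418,309),8),('plateL',c(62,60),8),('plateR',c(605,60),8),('plateL2',c(92,500),8),('plateR2',c(577,500),8),('brickL',c(98,450),56),('brickR',c(535,450),56)]:
    print(n,np.round(unproj(s,[u],z/1000)[0]*1000,1))
g=cv2.cvtColor(s['image'],cv2.COLOR_RGB2GRAY)
print(g[100:150,310].tolist()); print(g[160:250,300].tolist())
h=s['image'].copy()
print(unproj(s,[[232,17],[389,18]],.008))
E
```

```text
brick top front [ 490.3 -201.4   56. ]
brick front bottom [ 492.  -199.8    8. ]
brick top back [ 490.7 -170.4   56. ]
fence in top [ 490.7 -169.2   58. ]
stop topL [ 509.2 -232.9   52. ]
stop topR [ 467.  -232.7   52. ]
footL [ 510.1 -218.2    8. ]
footR [ 467.  -218.1    8. ]
plateL [ 552.3 -275.7    8. ]
plateR [ 423.  -275.3    8. ]
plateL2 [ 552.5 -169.7    8. ]
plateR2 [ 424.6 -169.2    8. ]
brickL [ 538.3 -189.1   56. ]
brickR [ 444.1 -188.7   56. ]
[96, 92, 89, 88, 89, 91, 89, 90, 88, 87, 87, 87, 86, 87, 86, 87, 87, 84, 73, 64, 56, 57, 55, 57, 58, 59, 58, 58, 58, 58, 59, 56, 59, 59, 58, 60, 57, 57, 57, 57, 57, 60, 75, 114, 151, 172, 179, 180, 179, 179]
[178, 178, 178, 177, 176, 172, 151, 121, 96, 85, 75, 57, 48, 45, 45, 44, 44, 45, 44, 43, 43, 44, 43, 43, 44, 42, 42, 42, 43, 42, 41, 41, 41, 41, 41, 42, 40, 39, 42, 42, 42, 39, 41, 40, 39, 42, 39, 41, 43, 42, 39, 39, 41, 39, 40, 40, 40, 43, 58, 84, 115, 143, 164, 174, 179, 179, 179, 178, 176, 175, 173, 172, 171, 170, 168, 167, 167, 166, 162, 149, 126, 111, 103, 102, 104, 103, 102, 104, 102, 102]
[[ 0.54218596 -0.30271359  0.008     ]
 [ 0.43305106 -0.30185434  0.008     ]]
```

My readings are: fence inner face y≈-169.3, so brick face on the fence ≈ -200.3. The block foot is at ≈ -218, and its top edge implies -217. That makes the gap about 17–18 mm. Blue (14) leaves r≈3–4 mm, well inside the limits. Brass (7) would leave 10–11, right at the limit. So I'll use the blue plate only.

Call:
jog_arm --commands '[{"x": -3, "y": 0, "z": -3, "roll": 0}, {"x": -3.6, "y": 0, "z": -2.5, "roll": 0}, {"x": -4, "y": 0, "z": -1.7, "roll": 0}, {"x": -4.2, "y": 0, "z": 0, "roll": 0}, {"x": -4.2, "y": 0, "z": 0, "roll": 0}, {"x": -4.2, "y": 0, "z": 0, "roll": 0}, {"x": -4.2, "y": 0, "z": 0, "roll": 0}, {"x": -4.2, "y": 0, "z": 0, "roll": 0}, {"x": -4.2, "y": -0.6, "z": 0, "roll": 0}, {"x": 0, "y": 0, "z": 0, "roll": 0.079}, {"x": 0, "y": 0, "z": 0, "roll": 0}, {"x": 0, "y": 0, "z": 0, "roll": 0}]'

```text
clock: 5.6
tool_pos: [0.4897, 0.2098, 0.2035]
orientation: [-180.0, 0.0, -94.5]
force: [0.4, 0.5, 0.6]
opening: 0.0876
```

Call:
jog_arm --commands '[{"x": 0.13, "y": 0.2, "z": 3, "roll": 0.005}, {"x": 0, "y": 0, "z": 3, "roll": 0}, {"x": 0, "y": 0, "z": 3, "roll": 0}, {"x": 0, "y": 0, "z": 2.3, "roll": 0}, {"x": 0, "y": 0, "z": 1.5, "roll": 0}, {"x": 0, "y": 0, "z": 0, "roll": 0}, {"x": 0, "y": 0, "z": 0, "roll": 0}]'

```text
clock: 6.3
tool_pos: [0.4884, 0.2075, 0.0754]
orientation: [-180.0, 0.0, -94.9]
force: [-0.5, 0.5, 1.1]
opening: 0.0875
```

```bash
python3 - <<'E'
from h import *
s=snap('side','s1'); crop(s,250,250,410,400,5,'cs1')
E
```

```text
(no output)
```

View pics/cs1.png

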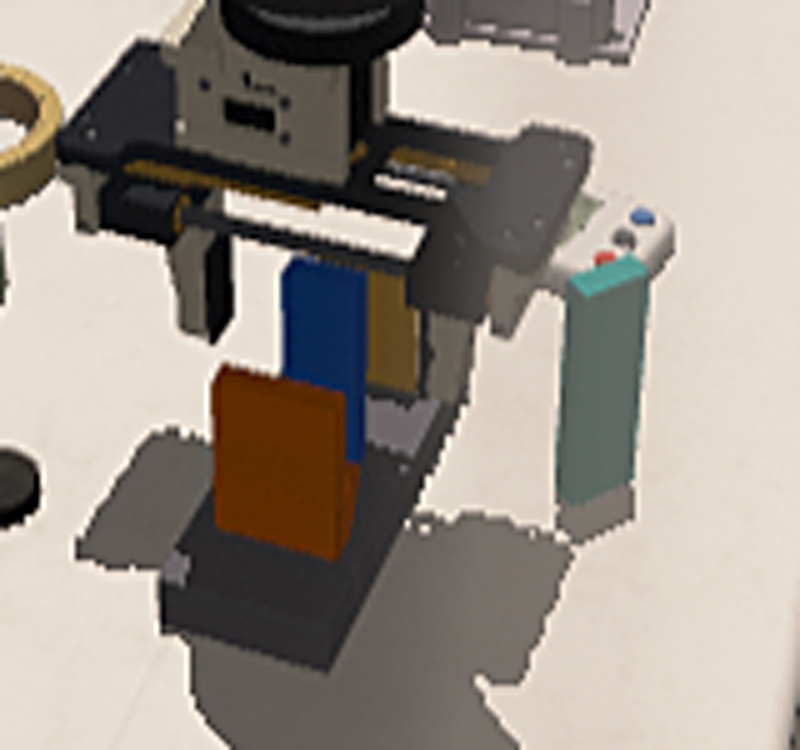

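Call:
jog_arm --commands '[{"x": -0.1, "y": 0, "z": 0, "roll": 0}, {"x": 0, "y": 0, "z": 0, "roll": 0}, {"x": 0, "y": 0, "z": 0, "roll": 0}, {"x": 0, "y": 0, "z": 0, "roll": 0}, {"x": 0, "y": 0, "z": 0, "roll": 0}, {"x": 0, "y": 0, "z": 0, "roll": 0}, {"x": 0, "y": 0, "z": 0, "roll": 0}, {"x": 0, "y": 0, "z": 0, "roll": 0}]' --gripper 1

```text
clock: 7.15
tool_pos: [0.4882, 0.2086, 0.0745]
orientation: [180.0, -0.0, -95.0]
force: [0.4, 0.4, -0.7]
opening: 0.0318
```

Call:
jog_arm --commands '[{"x": 0, "y": 0, "z": -0.7, "roll": 0}, {"x": 0, "y": 0, "z": -1.3, "roll": 0}, {"x": 0, "y": 0, "z": -2, "roll": 0}, {"x": 0, "y": 0, "z": -3, "roll": 0}, {"x": 0, "y": 0, "z": -3, "roll": 0}, {"x": 0, "y": 0, "z": -2, "roll": 0}, {"x": 0, "y": 0, "z": -0.5, "roll": 0}, {"x": 0, "y": 0, "z": 0, "roll": 0}]'

```text
clock: 7.95
tool_pos: [0.4883, 0.2088, 0.2003]
orientation: [-179.9, 0.1, -95.0]
force: [0.6, 0.4, -1.7]
opening: 0.0319
```

```bash
python3 - <<'E'
from h import *
s=snap('side','s2'); crop(s,250,200,410,350,5,'cs2')
s=snap('wrist','w4')
E
```

View pics/cs2.png

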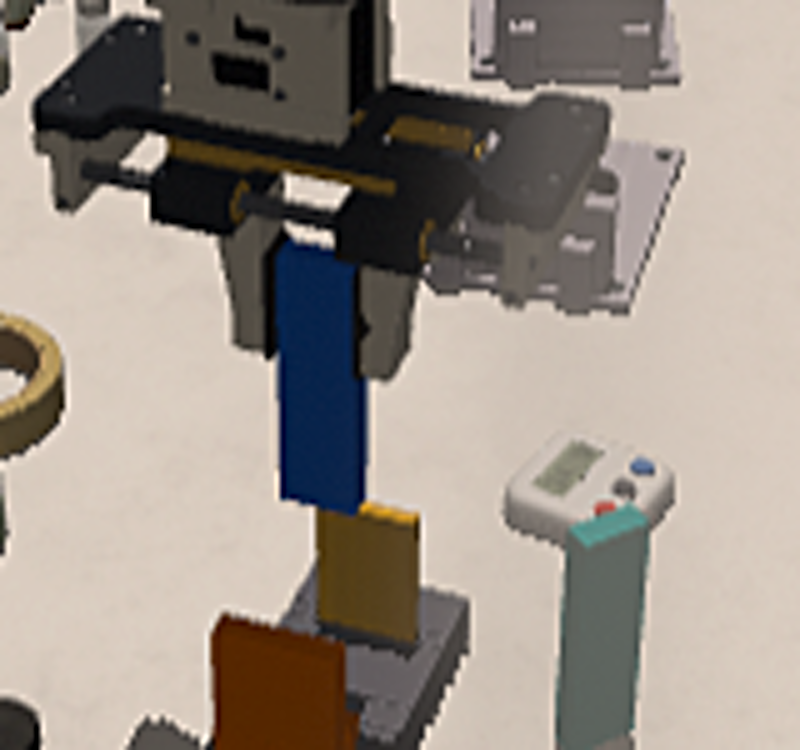

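View pics/w4.png

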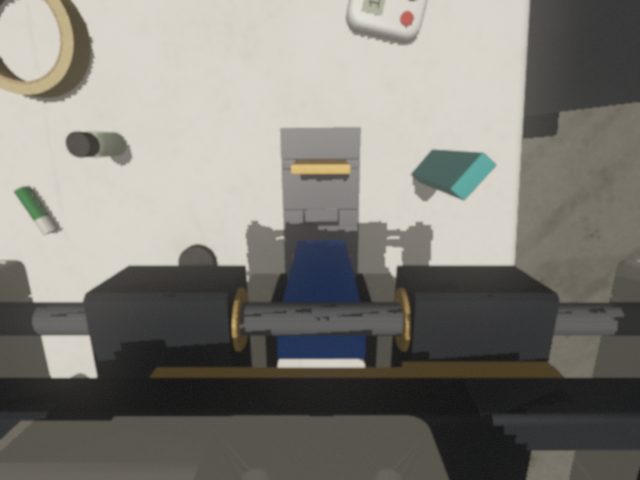

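```bash
python3 - <<'E'
from h import *
s=load('w4'); crop(s,270,225,370,300,7,'cw4')
print(s['obs']['tool_pos'],s['obs']['orientation'])
g=cv2.cvtColor(s['image'],cv2.COLOR_RGB2GRAY); print(g[232:250,325].tolist(),s['image'][232:250,325].tolist()[::2])
for r in (240,241,242): print(unproj(s,[[300,r],[349,r]],.2003-.0685)*1000)
E
```

```text
[0.48778972 0.20844978 0.19918406] [ 1.79972867e+02  4.16345941e-03 -9.49991519e+01]
[68, 65, 65, 67, 67, 67, 66, 67, 62, 61, 55, 56, 55, 54, 56, 54, 52, 52] [[70, 67, 68], [68, 64, 65], [68, 66, 67], [66, 66, 67], [56, 62, 81], [46, 55, 81], [44, 55, 80], [46, 56, 80], [43, 52, 78]]
[[500.619755   200.27456185 131.8       ]
 [468.55001373 203.05674871 131.8       ]]
[[500.688861   200.95312871 131.8       ]
 [468.59501556 203.73745745 131.8       ]]
[[500.75807097 201.63271652 131.8       ]
 [468.64008509 204.41919044 131.8       ]]
```

View pics/cw4.png

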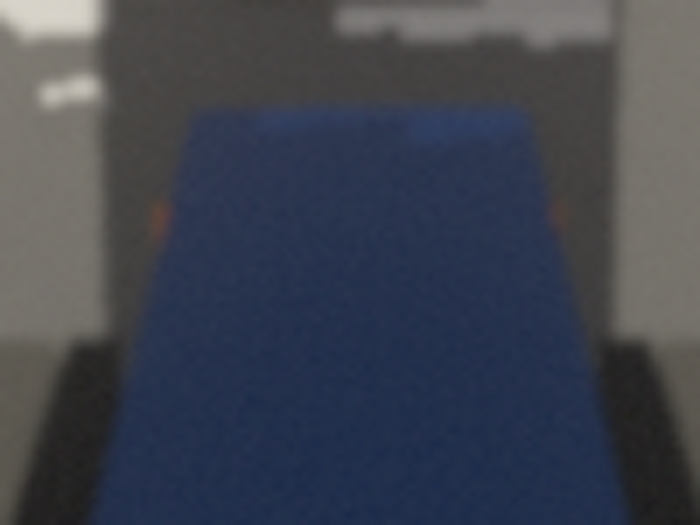

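Call:
jog_arm --commands '[{"x": 0, "y": 0, "z": 0, "roll": -0.08}, {"x": 2.5, "y": 0, "z": 0, "roll": 0}, {"x": 4.2, "y": 0, "z": 0, "roll": 0}, {"x": 4.2, "y": 0, "z": 0, "roll": 0}, {"x": 4.2, "y": 0, "z": 0, "roll": 0}, {"x": 4.2, "y": 0, "z": 0, "roll": 0}, {"x": 4.2, "y": -0.3, "z": 0, "roll": 0}, {"x": 4.2, "y": 0, "z": 0, "roll": 0}, {"x": 4.2, "y": 0, "z": 0, "roll": 0}, {"x": 4.2, "y": 0, "z": 0, "roll": 0}, {"x": 4.2, "y": 0, "z": 0, "roll": 0}, {"x": 1.6, "y": 0, "z": 0, "roll": 0}]'

```text
clock: 9.25
tool_pos: [0.487, -0.2132, 0.1978]
orientation: [179.8, 0.0, -90.5]
force: [0.3, -0.6, -0.3]
opening: 0.0321
```

Call:
jog_arm --commands '[{"x": 0, "y": 0, "z": 0, "roll": 0}, {"x": 0, "y": 0, "z": 0, "roll": 0}]'

```text
clock: 9.45
tool_pos: [0.4875, -0.2104, 0.1982]
orientation: [179.9, 0.0, -90.5]
force: [0.2, 0.2, -0.6]
opening: 0.032
```

```bash
python3 - <<'E'
from h import *
s=snap('wrist','w5'); print(s['obs']['tool_pos'],s['obs']['orientation'],s['obs']['force'])
E
```

```text
[ 0.48747197 -0.21043343  0.19822523] [ 1.79861532e+02  2.34813217e-02 -9.04796816e+01] [ 0.16127075  0.23733586 -0.55583199]
```

View pics/w5.png

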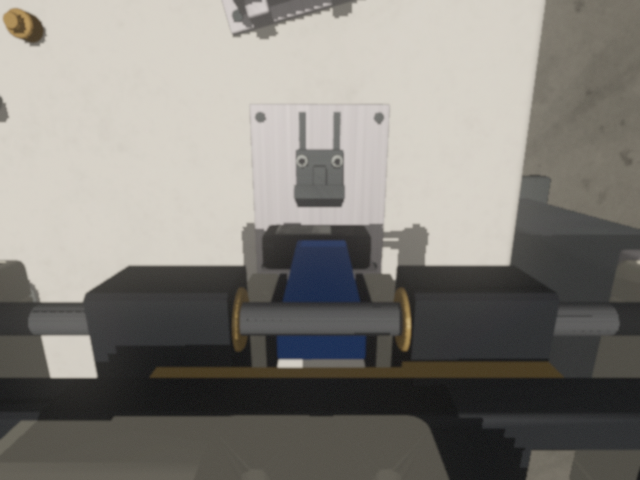

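```bash
python3 - <<'E'
from h import *
s=load('w5'); crop(s,245,135,395,255,5,'cw5')
E
```

```text
(no output)
```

View pics/cw5.png

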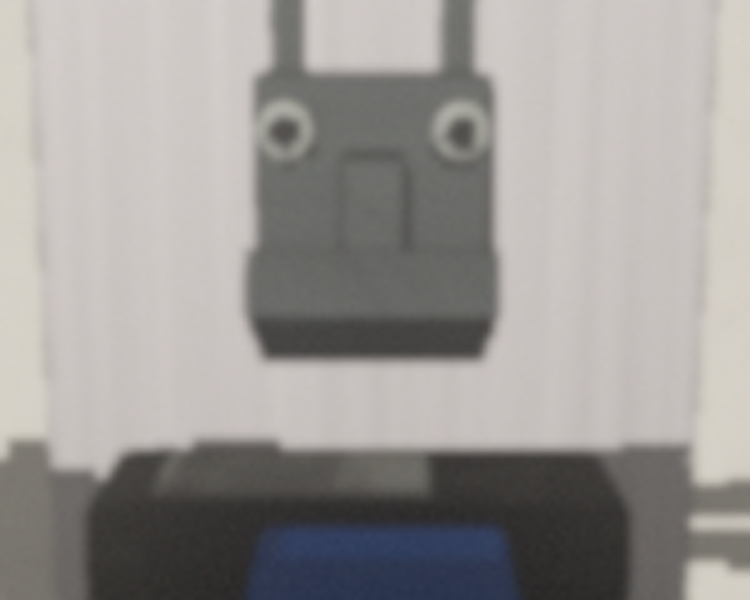

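```bash
python3 - <<'E'
from h import *
s=load('w5'); c=lambda x,y:((x+.5)/5-.5+245,(y+.5)/5-.5+135)
for n,u,z in [('brick top front',c(370,499),56),('brick face bottom',c(370,452),8),('stop topL',c(248,318),52),('stop topR',c(496,318),52),('footL',c(265,358),8),('footR',c(482,358),8),('plate bot',c(380,526),198.2-68.5),('pL',c(262,526),129.7),('pR',c(503,526),129.7)]:
    print(n,np.round(unproj(s,[u],z/1000)[0]*1000,1))
E
```

```text
brick top front [ 489.  -201.8   56. ]
brick face bottom [ 489.2 -199.1    8. ]
stop topL [ 509.7 -233.1   52. ]
stop topR [ 467.  -232.7   52. ]
footL [ 509.8 -218.3    8. ]
footR [ 466.8 -218.     8. ]
plate bot [ 487.2 -217.3  129.7]
pL [ 502.8 -217.4  129.7]
pR [ 471.  -217.1  129.7]
```

Call:
jog_arm --commands '[{"x": 0, "y": -0.1, "z": 2, "roll": 0}, {"x": 0, "y": 0, "z": 2, "roll": 0}, {"x": 0, "y": 0, "z": 2, "roll": 0}, {"x": 0, "y": 0, "z": 1.5, "roll": 0}, {"x": 0, "y": 0, "z": 1, "roll": 0}, {"x": 0, "y": 0, "z": 0.6, "roll": 0}, {"x": 0, "y": 0, "z": 0, "roll": 0}, {"x": 0, "y": 0, "z": 0, "roll": 0}]'

```text
clock: 10.3
tool_pos: [0.4897, -0.2102, 0.1091]
orientation: [-180.0, -0.0, -90.4]
force: [-0.6, -0.0, 1.0]
opening: 0.032
```

```bash
python3 - <<'E'
from h import *
for i in range(1):
    s=snap('wrist','w6'); crop(s,220,0,420,260,2.3,'cw6'); print(s['obs']['tool_pos'],s['obs']['force'])
    crop(s,240,100,400,280,4,'cw6')
E
```

```text
[ 0.48968915 -0.21024796  0.10909726] [-0.61206403 -0.0249014   1.04440171]
```

View pics/cw6.png

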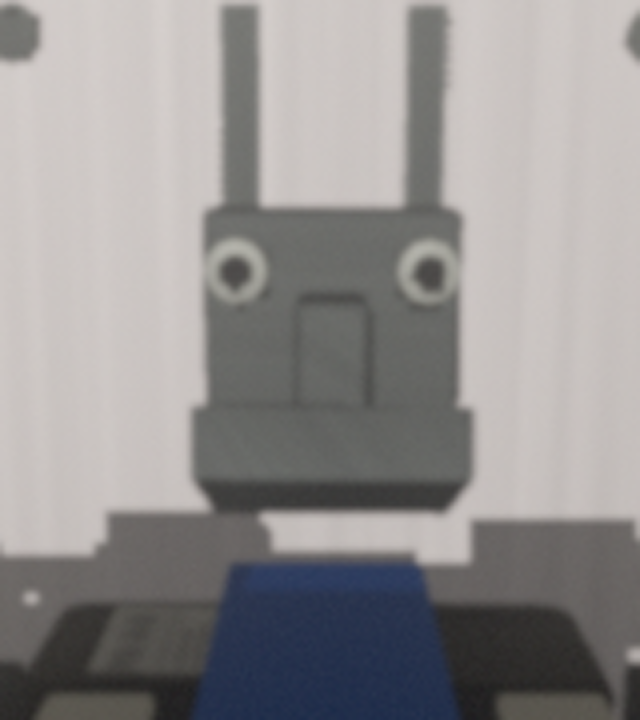

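Call:
jog_arm --commands '[{"x": -0.08, "y": 0, "z": 0.1, "roll": 0}, {"x": -0.08, "y": 0, "z": 0.1, "roll": 0}, {"x": -0.08, "y": 0, "z": 0.1, "roll": 0}, {"x": 0, "y": 0, "z": 0, "roll": 0}, {"x": 0, "y": 0, "z": 0, "roll": 0}]'

```text
clock: 10.85
tool_pos: [0.4893, -0.208, 0.1056]
orientation: [180.0, -0.0, -90.4]
force: [-0.8, -0.7, -0.8]
opening: 0.0319
```

Call:
jog_arm --commands '[{"x": -0.08, "y": 0, "z": 0, "roll": 0}, {"x": 0, "y": 0, "z": 0, "roll": 0}, {"x": 0, "y": 0, "z": 0, "roll": 0}]'

```text
clock: 11.15
tool_pos: [0.4893, -0.2073, 0.1057]
orientation: [-180.0, -0.0, -90.4]
force: [0.4, -1.0, 0.1]
opening: 0.0318
```

Call:
jog_arm --commands '[{"x": -0.08, "y": 0, "z": 0, "roll": 0}, {"x": 0, "y": 0, "z": 0, "roll": 0}, {"x": 0, "y": 0, "z": 0, "roll": 0}]'

```text
clock: 11.45
tool_pos: [0.4894, -0.2067, 0.1057]
orientation: [-180.0, -0.0, -90.4]
force: [-0.1, -4.1, 0.8]
opening: 0.0318
```

Call:
jog_arm --commands '[{"x": 0.06, "y": 0, "z": 0, "roll": 0}, {"x": 0, "y": 0, "z": 0.6, "roll": 0}, {"x": 0, "y": 0, "z": 0.8, "roll": 0}, {"x": 0, "y": 0, "z": 0.6, "roll": 0}, {"x": 0, "y": 0, "z": 0.4, "roll": 0}, {"x": 0, "y": 0, "z": 0.2, "roll": 0}, {"x": 0, "y": 0, "z": 0, "roll": 0}, {"x": 0, "y": 0, "z": 0, "roll": 0}]'

```text
clock: 12.25
tool_pos: [0.4888, -0.2068, 0.0792]
orientation: [179.9, 0.0, -90.4]
force: [-0.8, -1.5, -0.7]
opening: 0.0319
```

Call:
jog_arm --commands '[{"x": 0, "y": 0, "z": 0.1, "roll": 0}, {"x": 0, "y": 0, "z": 0.1, "roll": 0}, {"x": 0, "y": 0, "z": 0, "roll": 0}, {"x": 0, "y": 0, "z": 0, "roll": 0}]'

```text
clock: 12.65
tool_pos: [0.4895, -0.2069, 0.0776]
orientation: [-180.0, 0.0, -90.4]
force: [0.9, -0.9, -1.9]
opening: 0.032
```

Call:
jog_arm --commands '[{"x": 0, "y": 0, "z": 0.1, "roll": 0}, {"x": 0, "y": 0, "z": 0, "roll": 0}, {"x": 0, "y": 0, "z": 0, "roll": 0}]'

```text
clock: 12.95
tool_pos: [0.4892, -0.2069, 0.0765]
orientation: [180.0, 0.0, -90.4]
force: [-0.2, -1.1, -1.2]
opening: 0.0321
```

Call:
jog_arm --commands '[{"x": 0, "y": 0, "z": 0.08, "roll": 0}, {"x": 0, "y": 0, "z": 0, "roll": 0}, {"x": 0, "y": 0, "z": 0, "roll": 0}]'

```text
clock: 13.25
tool_pos: [0.4893, -0.207, 0.0765]
orientation: [-180.0, -0.0, -90.4]
force: [-3.5, 1.7, 7.5]
opening: 0.0319
```

Call:
jog_arm --commands '[{"x": 0, "y": 0, "z": -0.06, "roll": 0}, {"x": 0, "y": 0, "z": 0, "roll": 0}, {"x": 0, "y": 0, "z": 0, "roll": 0}]'

```text
clock: 13.55
tool_pos: [0.4894, -0.207, 0.0765]
orientation: [-180.0, -0.0, -90.4]
force: [0.2, 0.4, 1.9]
opening: 0.0317
```

Call:
jog_arm --commands '[{"x": 0, "y": 0, "z": 0, "roll": 0}, {"x": 0, "y": 0, "z": 0, "roll": 0}, {"x": 0, "y": 0, "z": 0, "roll": 0}, {"x": 0, "y": 0, "z": 0, "roll": 0}, {"x": 0, "y": 0, "z": 0, "roll": 0}, {"x": 0, "y": 0, "z": 0, "roll": 0}]' --gripper 7

```text
clock: 14.15
tool_pos: [0.4892, -0.207, 0.0763]
orientation: [180.0, 0.0, -90.4]
force: [-0.7, 0.7, 0.7]
opening: 0.0689
```

Now I'll retract straight up and check the plate.

Call:
jog_arm --commands '[{"x": 0, "y": 0, "z": -1, "roll": 0}, {"x": 0, "y": 0, "z": -2.5, "roll": 0}, {"x": 0, "y": 0, "z": -4, "roll": 0}, {"x": 0, "y": 0, "z": -4, "roll": 0}, {"x": -3, "y": 0, "z": -2, "roll": 0}, {"x": -3, "y": 0, "z": 0, "roll": 0}, {"x": 0, "y": 0, "z": 0, "roll": 0}, {"x": 0, "y": 0, "z": 0, "roll": 0}]'

```text
clock: 14.95
tool_pos: [0.4897, -0.1465, 0.2122]
orientation: [-179.9, 0.0, -90.3]
force: [-0.5, -0.5, -0.0]
opening: 0.07
```

```bash
python3 - <<'E'
from h import *
s=snap('wrist','w7'); print(s['obs']['tool_pos'],s['obs']['orientation'])
crop(s,220,60,420,260,3,'cw7')
s=snap('scene','sc2'); crop(s,270,225,400,365,4,'csc2')
E
```

```text
[ 0.48974086 -0.14653698  0.21222224] [-1.79939041e+02  1.05703124e-03 -9.03087804e+01]
```

View pics/cw7.png

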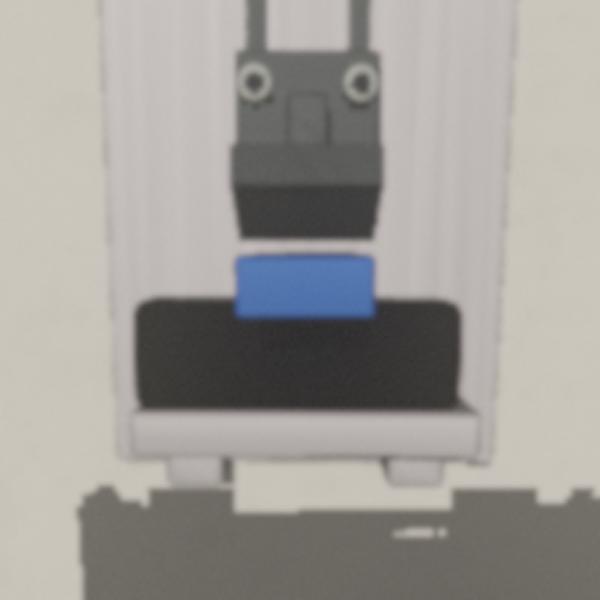

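View pics/csc2.png

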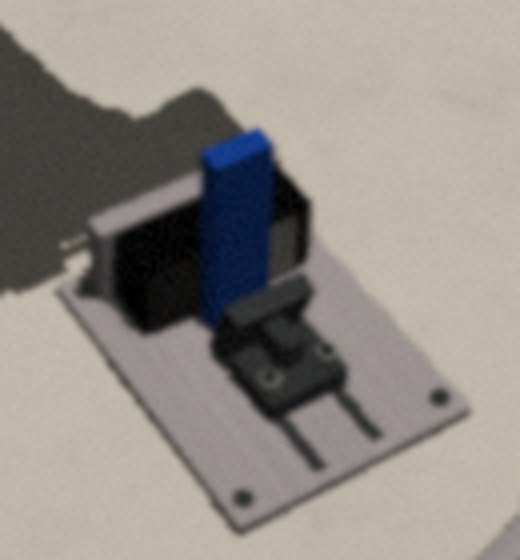

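```bash
python3 - <<'E'
from h import *
s=load('w7'); c=lambda x,y:((x+.5)/3-.5+220,(y+.5)/3-.5+60)
for n,u,z in [('blue top -y L',c(236,257),122),('blue top -y R',c(375,257),122),('blue top +y',c(305,318),122),('blue bottom -y',c(305,252),8),('foot',c(305,239),8),('stop topL',c(233,185),52),('stop topR',c(382,185),52),('fence in',c(305,409),58)]:
    print(n,np.round(unproj(s,[u],z/1000)[0]*1000,1))
E
```

```text
blue top -y L [ 504.6 -213.7  122. ]
blue top -y R [ 473.3 -213.5  122. ]
blue top +y [ 489.1 -200.1  122. ]
blue bottom -y [ 489.  -214.1    8. ]
foot [ 489.  -218.2    8. ]
stop topL [ 509.3 -232.8   52. ]
stop topR [ 467.1 -232.6   52. ]
fence in [ 489.2 -169.8   58. ]
```

```bash
python3 - <<'E'
from h import *
s=load('w2'); print(unproj(s,[[488,42],[497,55],[448,93],[468,99],[410,103]],.114)*1000)
sc=load('scene'); print(unproj(sc,[[201,224],[207,217],[195,218]],0.0)*1000)
d=load('side'); print(unproj(d,[[370,357]],0)*1000)
s=load('w4'); print('wedge?',s['obs']['clock'])
E
```

```text
[[372.4238115  155.73370439 114.        ]
 [366.41141623 163.80186353 114.        ]
 [397.56569304 183.98213362 114.        ]
 [384.38764636 188.82211524 114.        ]
 [422.58817223 188.050938   114.        ]]
[[ 3.74838227e+02  1.63116530e+02 -1.11022302e-13]
 [ 3.96997665e+02  1.80087175e+02  0.00000000e+00]
 [ 3.71333437e+02  1.91733243e+02  0.00000000e+00]]
[[370.50642376 200.76814866   0.        ]]
wedge? 8.0
```

Call:
jog_arm --commands '[{"x": -2.5, "y": 0, "z": 0, "roll": 0}, {"x": -4.3, "y": 0, "z": 0, "roll": 0}, {"x": -4.3, "y": 0, "z": 0, "roll": 0}, {"x": -4.3, "y": 0, "z": 0, "roll": 0}, {"x": -4.3, "y": 0, "z": 0, "roll": 0}, {"x": -4.3, "y": 0, "z": 0, "roll": 0}, {"x": -4.3, "y": 0, "z": 0, "roll": 0}, {"x": -4.3, "y": 0, "z": 0, "roll": 0}, {"x": -4.3, "y": 0, "z": 0, "roll": 0}, {"x": -3.5, "y": 0, "z": 0, "roll": 0}, {"x": 0, "y": 0, "z": 0, "roll": 0.075}, {"x": 0, "y": 0, "z": 0, "roll": 0}]' --gripper 8

```text
clock: 16.25
tool_pos: [0.4926, 0.2572, 0.2105]
orientation: [179.9, -0.1, -94.7]
force: [0.6, -0.7, 0.9]
opening: 0.0799
```

Call:
jog_arm --commands '[{"x": 0, "y": 0, "z": 2, "roll": 0}, {"x": 0, "y": 0, "z": 0, "roll": 0}]'

```text
clock: 16.45
tool_pos: [0.4915, 0.255, 0.1891]
orientation: [179.8, -0.2, -94.7]
force: [-0.9, -0.5, -0.2]
opening: 0.0798
```

Call:
jog_arm --commands '[{"x": 0, "y": 0, "z": 3, "roll": 0}, {"x": 0, "y": 0, "z": 3, "roll": 0}, {"x": 0, "y": 0, "z": 3, "roll": 0}, {"x": 0, "y": 0, "z": 2, "roll": 0}, {"x": 0, "y": 0, "z": 1.3, "roll": 0}, {"x": 0, "y": 0, "z": 0.5, "roll": 0}, {"x": 0, "y": 0, "z": 0, "roll": 0}, {"x": 0, "y": 0, "z": 0, "roll": 0}]'

```text
clock: 17.25
tool_pos: [0.4932, 0.2573, 0.0644]
orientation: [-179.9, 0.1, -94.7]
force: [-0.2, 0.2, -0.0]
opening: 0.0799
```

Position is good, so I'll close on the wedge.

Call:
jog_arm --commands '[{"x": 0, "y": 0.1, "z": 0.2, "roll": 0}, {"x": 0, "y": 0, "z": 0, "roll": 0}, {"x": 0, "y": 0, "z": 0, "roll": 0}, {"x": 0, "y": 0, "z": 0, "roll": 0}, {"x": 0, "y": 0, "z": 0, "roll": 0}, {"x": 0, "y": 0, "z": 0, "roll": 0}, {"x": 0, "y": 0, "z": 0, "roll": 0}, {"x": 0, "y": 0, "z": 0, "roll": 0}]' --gripper 3

```text
clock: 18.05
tool_pos: [0.4916, 0.2572, 0.0616]
orientation: [-180.0, 0.0, -94.7]
force: [-1.4, -0.6, 4.5]
opening: 0.0521
```

Call:
jog_arm --commands '[{"x": 0, "y": 0, "z": -0.7, "roll": 0}, {"x": 0, "y": 0, "z": -1.3, "roll": 0}, {"x": 0, "y": 0, "z": -2.5, "roll": 0}, {"x": 0, "y": 0, "z": -3.5, "roll": 0}, {"x": 0, "y": 0, "z": -3.5, "roll": 0}, {"x": 0, "y": 0, "z": -2.5, "roll": 0}, {"x": 0, "y": 0, "z": -1, "roll": 0}, {"x": 0, "y": 0, "z": 0, "roll": 0}, {"x": 0, "y": 0, "z": 0, "roll": 0}]'

```text
clock: 18.95
tool_pos: [0.4908, 0.2567, 0.2105]
orientation: [179.9, -0.0, -94.7]
force: [-0.0, 0.4, -0.6]
opening: 0.0519
```

```bash
python3 - <<'E'
from h import *
s=snap('wrist','w8'); print(s['obs']['tool_pos'],s['obs']['orientation'])
crop(s,220,100,420,300,3,'cw8')
s=snap('side','s3'); crop(s,250,200,410,350,4,'cs3')
E
```

```text
[0.49084353 0.25667325 0.21046462] [ 1.79927852e+02 -3.50064651e-02 -9.47156095e+01]
```

View pics/cw8.png

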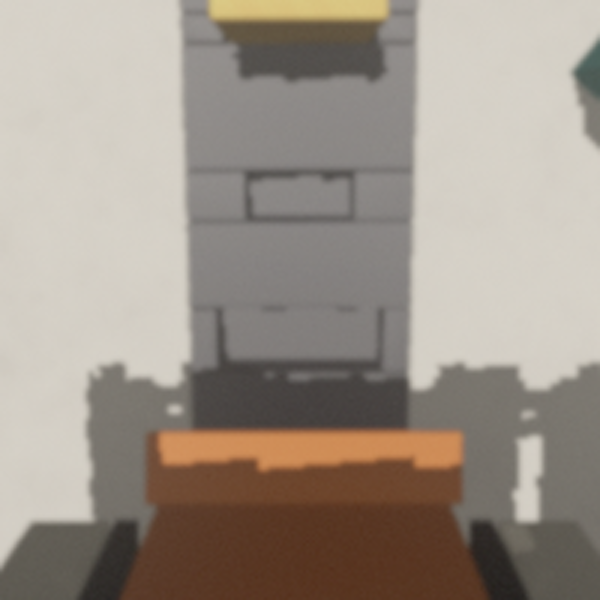

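View pics/cs3.png

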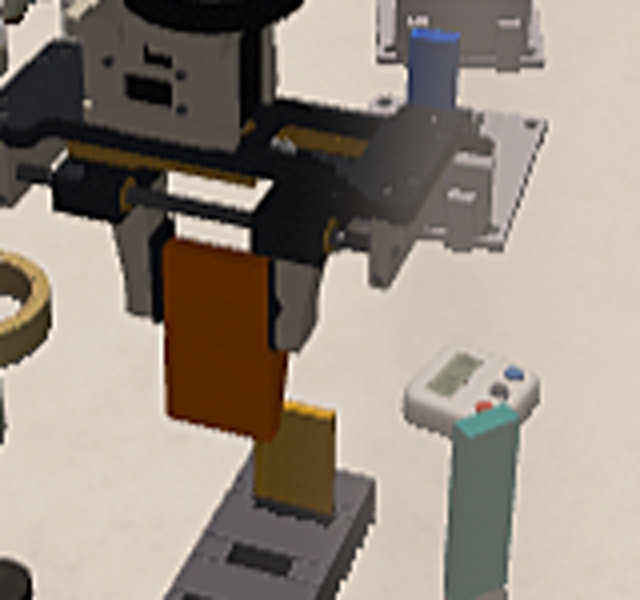

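```bash
python3 - <<'E'
from h import *
s=load('w8'); c=lambda x,y:((x+.5)/3-.5+220,(y+.5)/3-.5+100)
M=R.from_euler('xyz',s['obs']['orientation'],degrees=True).as_matrix(); t=s['obs']['tool_pos']
for n,u,z in [('L',c(148,432),.1995),('R',c(463,432),.1995),('ledgeback',c(300,503),.1995)]:
    P=unproj(s,[u],z)[0]; print(n,np.round(P*1000,1),'tool',np.round((P-t)@M*1000,1))
E
```

```text
L [514.5 233.9 199.5] tool [ 20.7 -25.5  10.9]
R [462.8 238.2 199.5] tool [20.7 26.4 11. ]
ledgeback [490.6 248.3 199.5] tool [ 8.3 -0.4 11. ]
```

Call:
jog_arm --commands '[{"x": 0, "y": 0, "z": 0, "roll": -0.075}, {"x": 3, "y": 0, "z": 0, "roll": 0}, {"x": 4.6, "y": 0, "z": 0, "roll": 0}, {"x": 4.6, "y": 0, "z": 0, "roll": 0}, {"x": 4.6, "y": 0, "z": 0, "roll": 0}, {"x": 4.6, "y": 0, "z": 0, "roll": 0}, {"x": 4.6, "y": -0.2, "z": 0, "roll": 0}, {"x": 4.6, "y": 0, "z": 0, "roll": 0}, {"x": 4.6, "y": 0, "z": 0, "roll": 0}, {"x": 4.6, "y": 0, "z": 0, "roll": 0}, {"x": 4.6, "y": 0, "z": 0, "roll": 0}, {"x": 3.7, "y": 0, "z": 0, "roll": 0}]'

```text
clock: 20.25
tool_pos: [0.4892, -0.2261, 0.21]
orientation: [179.9, 0.0, -90.4]
force: [0.3, 0.1, -1.0]
opening: 0.052
```

Call:
jog_arm --commands '[{"x": 0, "y": 0, "z": 0, "roll": 0}, {"x": 0, "y": 0, "z": 0, "roll": 0}, {"x": 0, "y": 0, "z": 0, "roll": 0}]'

```text
clock: 20.55
tool_pos: [0.4898, -0.2234, 0.2105]
orientation: [179.9, 0.0, -90.4]
force: [-0.5, -0.2, -1.1]
opening: 0.0516
```

```bash
python3 - <<'E'
from h import *
s=snap('wrist','w9'); print(s['obs']['tool_pos'],s['obs']['orientation'],s['obs']['force'])
s=snap('scene','sc3'); crop(s,250,160,420,340,3.3,'csc3')
E
```

```text
[ 0.48977769 -0.22340286  0.21052638] [ 1.79912996e+02  1.89159130e-02 -9.03961103e+01] [-0.48334504 -0.15424154 -1.09652734]
```

View pics/csc3.png

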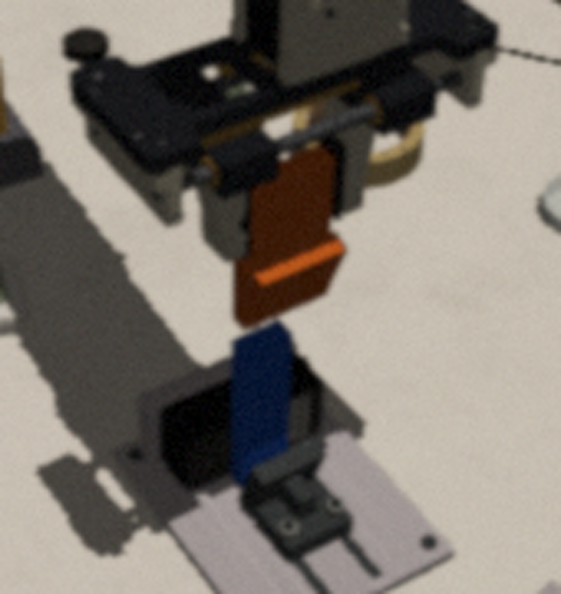

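View pics/w9.png

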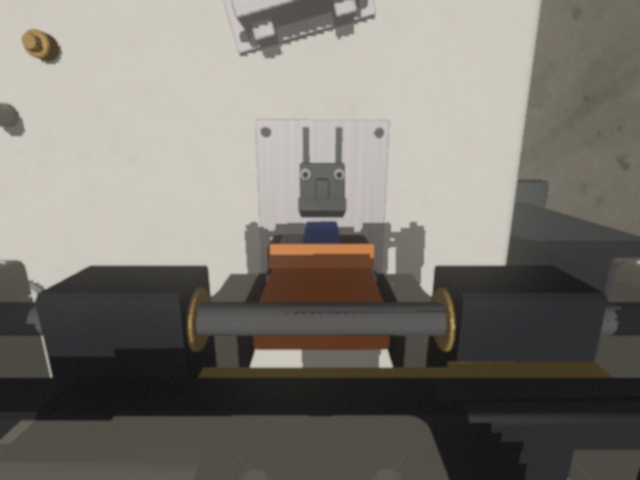

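Call:
jog_arm --commands '[{"x": 0.4, "y": 0, "z": 0, "roll": 0}, {"x": 0, "y": 0, "z": 1.5, "roll": 0}, {"x": 0, "y": 0, "z": 2, "roll": 0}, {"x": 0, "y": 0, "z": 2, "roll": 0}, {"x": 0, "y": 0, "z": 1.3, "roll": 0}, {"x": 0, "y": 0, "z": 0.7, "roll": 0}, {"x": 0, "y": 0, "z": 0, "roll": 0}, {"x": 0, "y": 0, "z": 0, "roll": 0}, {"x": 0, "y": 0, "z": 0, "roll": 0}]'

```text
clock: 21.55
tool_pos: [0.4908, -0.228, 0.1373]
orientation: [-179.9, -0.0, -90.4]
force: [0.0, 0.2, -1.6]
opening: 0.0521
```

```bash
python3 - <<'E'
from h import *
s=snap('wrist','w10'); print(s['obs']['tool_pos'],s['obs']['orientation'],s['obs']['force'])
s=snap('scene','sc4'); crop(s,260,190,400,350,4,'csc4')
s=snap('side','s4'); crop(s,300,160,420,280,4,'cs4')
E
```

```text
[ 0.49078599 -0.22802502  0.13728441] [-1.79913427e+02 -1.98674869e-02 -9.03826686e+01] [ 0.04561932  0.22582523 -1.56390339]
```

View pics/csc4.png

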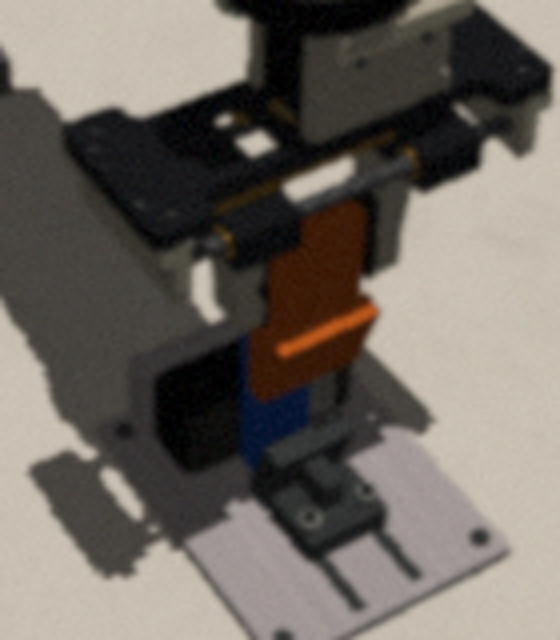

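View pics/cs4.png

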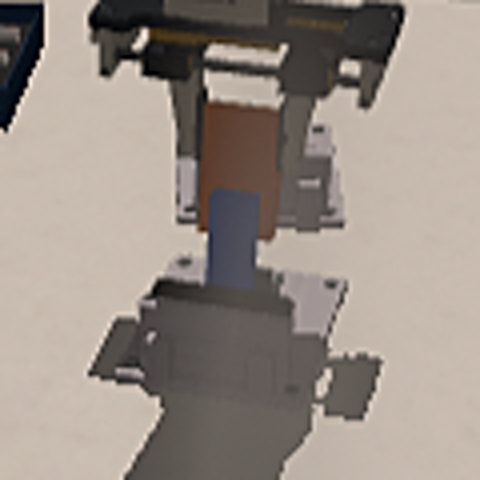

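Call:
jog_arm --commands '[{"x": -0.3, "y": 0.15, "z": 0, "roll": 0}, {"x": 0, "y": 0, "z": 0.8, "roll": 0}, {"x": 0, "y": 0, "z": 0.8, "roll": 0}, {"x": 0, "y": 0, "z": 0.6, "roll": 0}, {"x": 0, "y": 0, "z": 0.6, "roll": 0}, {"x": 0, "y": 0, "z": 0.4, "roll": 0}, {"x": 0, "y": 0, "z": 0, "roll": 0}, {"x": 0, "y": 0, "z": 0, "roll": 0}]'

```text
clock: 22.5
tool_pos: [0.4887, -0.225, 0.1043]
orientation: [180.0, -0.0, -90.4]
force: [-0.3, -0.1, -0.4]
opening: 0.0519
```

Call:
jog_arm --commands '[{"x": -0.1, "y": 0, "z": 0.1, "roll": 0}, {"x": -0.1, "y": 0, "z": 0.1, "roll": 0}, {"x": -0.05, "y": 0, "z": 0, "roll": 0}, {"x": 0, "y": 0, "z": 0, "roll": 0}, {"x": 0, "y": 0, "z": 0, "roll": 0}]'

```text
clock: 23.0
tool_pos: [0.4887, -0.2224, 0.1025]
orientation: [-180.0, -0.0, -90.4]
force: [-0.1, -1.4, -1.1]
opening: 0.0517
```

Call:
jog_arm --commands '[{"x": -0.07, "y": 0, "z": 0, "roll": 0}, {"x": 0, "y": 0, "z": 0, "roll": 0}, {"x": 0, "y": 0, "z": 0, "roll": 0}]'

```text
clock: 23.3
tool_pos: [0.4887, -0.2217, 0.1024]
orientation: [-180.0, -0.0, -90.4]
force: [-0.7, 0.2, -1.3]
opening: 0.0517
```

Call:
jog_arm --commands '[{"x": 0, "y": 0, "z": 0.3, "roll": 0}, {"x": 0, "y": 0, "z": 0.3, "roll": 0}, {"x": 0, "y": 0, "z": 0.3, "roll": 0}, {"x": 0, "y": 0, "z": 0, "roll": 0}, {"x": 0, "y": 0, "z": 0, "roll": 0}]'

```text
clock: 23.8
tool_pos: [0.4886, -0.2217, 0.0932]
orientation: [180.0, -0.0, -90.4]
force: [-0.3, 0.3, -0.2]
opening: 0.0517
```

Call:
jog_arm --commands '[{"x": -0.07, "y": 0, "z": 0, "roll": 0}, {"x": 0, "y": 0, "z": 0, "roll": 0}, {"x": 0, "y": 0, "z": 0, "roll": 0}]'

```text
clock: 24.1
tool_pos: [0.4887, -0.221, 0.0935]
orientation: [-180.0, -0.0, -90.4]
force: [-0.7, -0.8, -0.2]
opening: 0.0517
```

Call:
jog_arm --commands '[{"x": -0.06, "y": 0, "z": 0, "roll": 0}, {"x": 0, "y": 0, "z": 0, "roll": 0}, {"x": 0, "y": 0, "z": 0, "roll": 0}]'

```text
clock: 24.4
tool_pos: [0.4887, -0.2208, 0.0935]
orientation: [-180.0, -0.0, -90.4]
force: [0.2, -4.4, -1.2]
opening: 0.0517
```

Call:
jog_arm --commands '[{"x": -0.05, "y": 0, "z": 0, "roll": 0}, {"x": 0, "y": 0, "z": 0, "roll": 0}, {"x": 0, "y": 0, "z": 0, "roll": 0}]'

```text
clock: 24.7
tool_pos: [0.4887, -0.2206, 0.0936]
orientation: [-180.0, -0.1, -90.4]
force: [0.1, -6.6, -1.2]
opening: 0.0522
```

Call:
jog_arm --commands '[{"x": -0.05, "y": 0, "z": 0, "roll": 0}, {"x": 0, "y": 0, "z": 0, "roll": 0}, {"x": 0, "y": 0, "z": 0, "roll": 0}]'

```text
clock: 25.0
tool_pos: [0.4888, -0.2203, 0.0937]
orientation: [-180.0, -0.1, -90.4]
force: [-0.3, -7.2, -0.9]
opening: 0.0519
```

Call:
jog_arm --commands '[{"x": -0.04, "y": 0, "z": 0, "roll": 0}, {"x": 0, "y": 0, "z": 0.15, "roll": 0}, {"x": 0, "y": 0, "z": 0.15, "roll": 0}, {"x": 0, "y": 0, "z": 0.1, "roll": 0}, {"x": 0, "y": 0, "z": 0, "roll": 0}, {"x": 0, "y": 0, "z": 0, "roll": 0}]'

```text
clock: 25.6
tool_pos: [0.4894, -0.2201, 0.0901]
orientation: [-179.9, -0.1, -90.4]
force: [-0.5, -8.9, -0.3]
opening: 0.0517
```

Call:
jog_arm --commands '[{"x": 0, "y": 0, "z": 0.15, "roll": 0}, {"x": 0, "y": 0, "z": 0.15, "roll": 0}, {"x": 0, "y": 0, "z": 0, "roll": 0}, {"x": 0, "y": 0, "z": 0, "roll": 0}]'

```text
clock: 26.0
tool_pos: [0.4896, -0.2202, 0.0878]
orientation: [-179.9, -0.1, -90.4]
force: [-1.0, -7.8, 5.6]
opening: 0.0516
```

Call:
jog_arm --commands '[{"x": 0, "y": 0, "z": 0.1, "roll": 0}, {"x": 0, "y": 0, "z": 0, "roll": 0}, {"x": 0, "y": 0, "z": 0, "roll": 0}]'

```text
clock: 26.3
tool_pos: [0.4897, -0.2203, 0.0876]
orientation: [-179.9, -0.1, -90.4]
force: [-2.9, -6.9, 14.6]
opening: 0.0519
```

Call:
jog_arm --commands '[{"x": 0, "y": 0, "z": 0.08, "roll": 0}, {"x": 0, "y": 0, "z": 0, "roll": 0}, {"x": 0, "y": 0, "z": 0, "roll": 0}]'

```text
clock: 26.6
tool_pos: [0.4897, -0.2203, 0.0875]
orientation: [-179.8, -0.1, -90.4]
force: [-5.5, -4.6, 21.0]
opening: 0.0521
```

```bash
python3 - <<'E'
from h import *
s=snap('wrist','w11'); print(s['obs']['tool_pos'],s['obs']['orientation'],s['obs']['force'],s['obs']['moment'])
crop(s,240,80,400,280,3,'cw11')
s=snap('scene','sc5'); crop(s,260,200,400,350,5,'csc5')
s=snap('side','s5'); crop(s,310,170,410,280,5,'cs5')
E
```

```text
[ 0.48972667 -0.22031341  0.0874977 ] [-1.79849914e+02 -1.26093170e-01 -9.03730774e+01] [-5.46994305 -4.63326957 21.04972409] [-1.61290873  2.34008267 -0.43753445]
```

View pics/csc5.png

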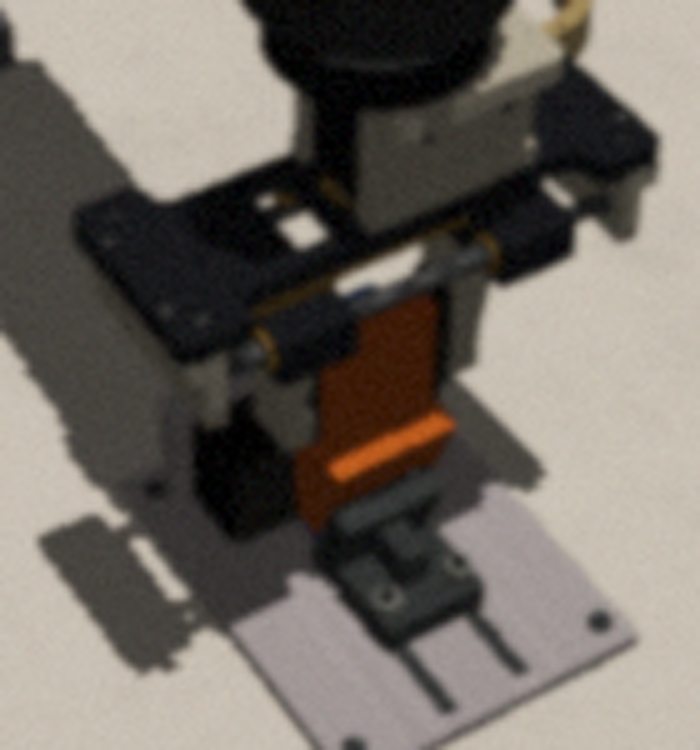

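View pics/cs5.png

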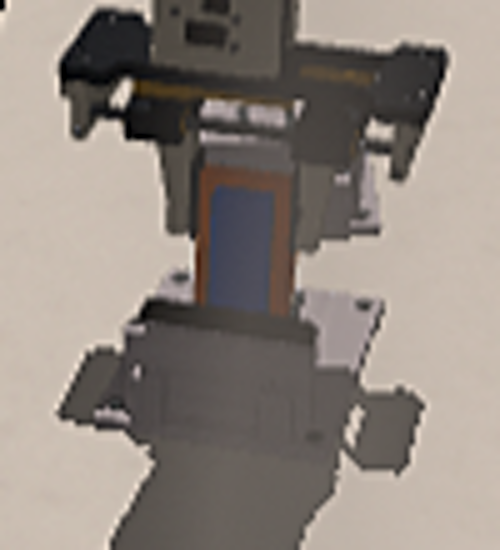

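View pics/cw11.png

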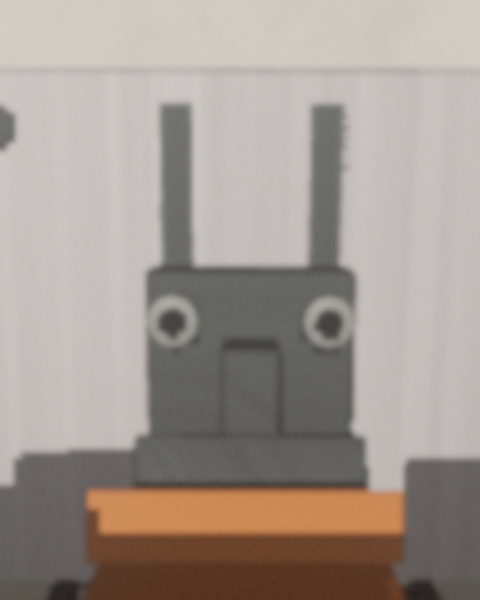

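Call:
jog_arm --commands '[{"x": 0, "y": 0, "z": 0.06, "roll": 0}, {"x": 0, "y": 0, "z": 0, "roll": 0}, {"x": 0, "y": 0, "z": 0, "roll": 0}, {"x": 0, "y": 0, "z": 0, "roll": 0}, {"x": 0, "y": 0, "z": 0, "roll": 0}]'

```text
clock: 27.25
tool_pos: [0.4898, -0.2203, 0.0874]
orientation: [-179.8, -0.1, -90.4]
force: [-6.7, -4.2, 26.2]
opening: 0.0515
```

Call:
jog_arm --commands '[{"x": 0, "y": 0, "z": 0, "roll": 0}, {"x": 0, "y": 0, "z": 0, "roll": 0}, {"x": 0, "y": 0, "z": 0, "roll": 0}, {"x": 0, "y": 0, "z": 0, "roll": 0}, {"x": 0, "y": 0, "z": 0, "roll": 0}, {"x": 0, "y": 0, "z": 0, "roll": 0}, {"x": 0, "y": 0, "z": 0, "roll": 0}, {"x": 0, "y": 0, "z": 0, "roll": 0}, {"x": 0, "y": 0, "z": 0, "roll": 0}, {"x": 0, "y": 0, "z": 0, "roll": 0}]'

```text
clock: 28.25
tool_pos: [0.4898, -0.2203, 0.0874]
orientation: [-179.8, -0.1, -90.4]
force: [-7.4, -4.8, 26.8]
opening: 0.0519
```

```bash
python3 - <<'E'
from h import *
s=snap('side','s6'); d=load('side')
a,b=s['image'].astype(int),d['image'].astype(int)
s2=snap('scene','sc6'); s3=snap('wrist','w12')
for n,s_ in (('scene',s2),('wrist',s3)):
  for q in ('thick_plate','thin_plate','wedge','brick'):
    print(n,q,[(round(r['confidence'],2),np.round(np.array(r['position'])*[640,480],1).tolist()) for r in ctrl.search_frame(n,q)][:2])
o=ctrl.get_obs(); print(o['tool_pos'],o['force'],o['opening'])
w=load('w12')
c=unproj(w,[[320,243.3]],.0875-.0106+.0); print(c)
crop(s2,180,140,400,360,3,'csc6')
E
```

```text
scene thick_plate [(0.73, [199.1, 197.9])]
scene thin_plate [(0.57, [242.8, 190.5])]
scene wedge [(0.82, [334.0, 282.4]), (0.38, [305.8, 297.7])]
scene brick [(0.92, [308.4, 296.0]), (0.53, [293.4, 287.1])]
wrist thick_plate [(0.59, [324.5, 357.6])]
wrist thin_plate []
wrist wedge [(0.68, [321.1, 280.2])]
wrist brick []
[ 0.4897722  -0.22032931  0.08743157] [-6.31029965 -3.9701157  26.27354331] 0.05177431377849671
[[ 0.48993387 -0.24140356  0.0769    ]]
```

View pics/csc6.png

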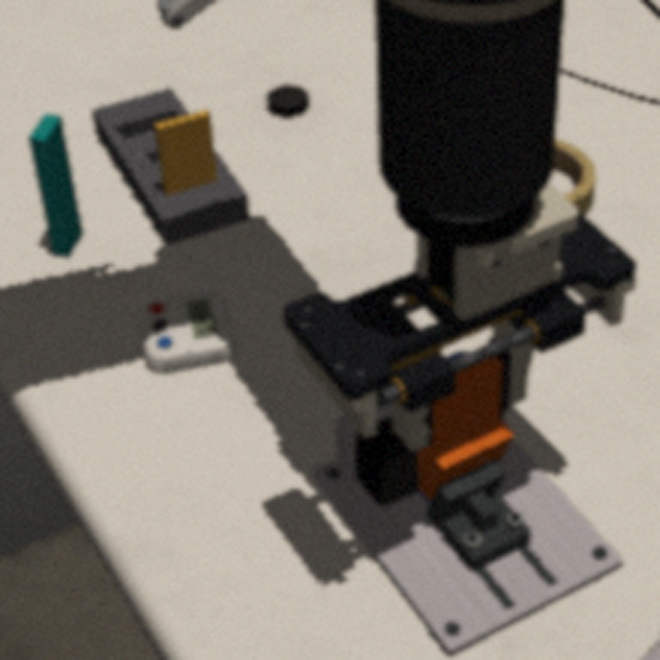

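View pics/w12.png

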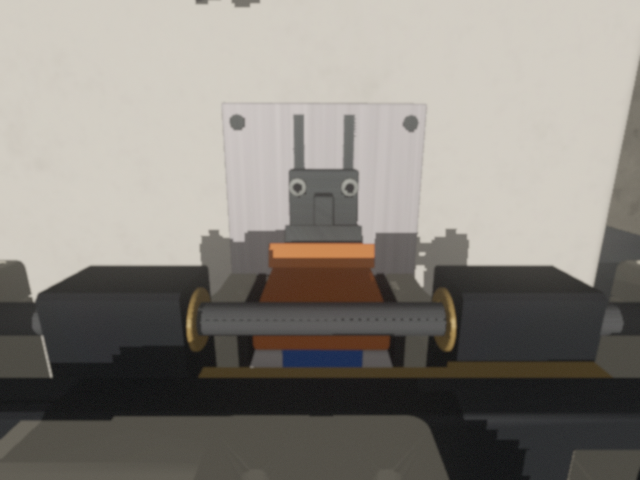

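The wedge is jammed with a steady 26 N down force and no drift over 1 s. Blue stands behind it, brass is still in the rack, and the bystanders are in place. Handing in.

```bash
python3 -c "
from h import *
print(ctrl.close_job())"
```

```text
the job is handed in; nothing more can be done
None
```

The brick is clamped against the fence with the blue plate and the wedge, and I handed the job in at about 28 s; no verdict is reported.

**Which plate:** The gap measured about 17–18 mm in the wrist pictures. Blue alone leaves about 3.5–4 mm, while brass alone would have left 10–11 mm, right at its limit. I stood the blue plate upright against the brick and left the brass plate in the rack.

**Wedge:** I pushed it sideways with about 7–9 N, then down until it jammed. Its underside stopped about 24 mm above the base plate, against 22–24 mm predicted.

**Last checks:**
- The wedge is still gripped at 52 mm opening and pressed down with about 26 N.
- Position and force were steady for more than 1 s.
- The pictures show the blue plate upright between the brick and the wedge. The brass plate, teal look-alike, timer, tape and cap look undisturbed. I did not check the vial at the end.

**Disagreements:**
- A sideways force of about 6–7 N along the frame's x built up while pressing down.
- The rack outline in the wrist picture was about 4 mm off from its slots, so I used the slots and plate tops instead.
- The network did not find the blue plate in the last scene picture because it was hidden; it reported only the teal one there.

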